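# Put the lounge remotes back in their organiser

### The arm

A 6-joint arm with a two-finger parallel gripper is mounted at the origin on the work surface. World frame = base frame: x ahead of the robot, y to its left, z up, the work surface at z = 0. Lengths are in m, angles in rad, forces in N, time in s.
With the tool pointing down it reaches from about 0.375 to 0.975 m from the base axis. Payload 3.8 kg.
Tool frame: the origin (TCP) lies midway between the tips of the shut fingers; the grasp point (between the pads) lies 19 mm behind it; z points along the fingers, y is the line along which they close (so a half turn about z gives the same grasp; the last joint's range is limited). The gripper opens to 85 mm and grips with 20 to 120 N. Pads are 22 mm wide; open, the fingers measure 114 mm over their backs; the gripper's body (76 mm by 85 mm) begins 54 mm behind the grasp point. The pads swing forward as they close: fully open they stand 13 mm farther back than shut.
Start: joints at [-1.331, 0.264, 1.604, -0, 1.274, -0.037], TCP at [0.184, -0.649, 0.204] pointing down, gripper open.
Joint ranges: [-2.63, 2.63], [-0.94, 2.18], [0.31, 2.57], [-1.31, 4.45], [0, 2.66], [-2.55, 2.55]. Speed limits (rad/s): [2.57, 2.57, 3.14, 3.14, 3.14, 3.14].

### API

Orientations are given as a rotation vector (axis times angle).
In Python, from workcell import * gives the robot as it stands. The module is installed in compiled form; this text tells all that it offers.
- The arm moves only by the tool apply_moves, never from a script. Its arguments are lists of equal length, an entry for each row: "fingers": the opening, from 0 (shut) to 1 (fully open); "travel": the shift along the tool's x, y, z normalised to -1 to 1, where 1 is 0.05 m, a list of three; "rotation": the turn, a rotation vector about the tool's x, y, z normalised to -1 to 1, where 1 is 6 degrees, a list of three. In form: {"fingers": [fingers, ...], "travel": [[dx, dy, dz], ...], "rotation": [[ax, ay, az], ...]}. A call has 1 to 12 rows; each row shifts and turns the commanded pose from where the row before left it, along the tool's axes as they then stand; what a row does not reach is not made up. A row lasts 1/10 s, in which the tool goes at most 50 mm and 8.59 degrees, less where a joint would pass 70% of its speed; a pose out of reach is approached as far as the arm can. A call with a number of a shift or a turn outside -1 to 1 is refused whole. A call with a gripper value outside its range is refused whole. The fingers move at their own pace and stop on an object; "newtons" is the grip in N (left out, the last holds). Time passes only in rows, so rows that do not move let the fingers close. It gives the time, the measured TCP pose, the force, the opening and the grip force at its end, in the units of the state.
- read_state(): the state, without advancing time (a new reading comes with each control period).
- read_camera(name): name is "scene" or "top" or "wrist"; returns a dict with "image" (384x512x3 uint8, red, green, blue), "fx", "fy", "cx", "cy" (pixels), "extrinsics" (4x4, takes a point from world to camera coordinates). Camera axes: x right, y down, z forward; pixel columns grow to the right and rows downward; lengths in m; the calibration is good to about 2 mm. A picture is of the moment at which its call begins. There is no depth.
- finish_job(): hands the job in; it is judged then, once.
Trained networks look in the newest picture that a camera, given by its name, has taken for a name from the list of things; names that differ only in an ending like _2 or _b are one class to them, and where a whole thing is asked for, a point or a joint stands for the part that bears it (a point fixed in the world has none). Each returns a list of dicts, best first, with "p" (0 to 1); they miss things now and then, are a little off and sometimes report something else, mostly with a low value. They report only what shows in the picture. A call takes as long as a camera call. They do not tell look-alikes from the thing itself.
- regions_of(camera, name): "mask" (384x512 bool, what is visible of it) and "bbox" ([left, top, width, height] in pixels, round what is visible of it).
- tip_of(camera, name): "location" ([column, row] in pixels: a listed point, or the origin of a listed thing).
The state is a dict: "time": time; "q": joint angles; "joint_vel": joint speeds; "joint_torque": joint torques, N m; "tool_pos": TCP position; "tcp_rot": TCP orientation; "wrist_force": force on the tool from outside, world axes, zero at the start; "torque": the same for the moment, N m; "width": opening from 0.0 (shut) to 1.0 (fully open); "grip_force": force on a finger pad.
Only numpy, scipy, OpenCV 4.12 (cv2) and the standard library are available. Lean on these libraries where they do the work, as an engineer would, in place of code of your own. Each camera call takes 0.05 s, during which the arm holds its last target. There are 200 camera calls.

### The job

Tidy the remote organiser on the lounge table: stand the large remote in its wide bay and the slim remote in its narrow bay, each right down to the floor of the bay, pointing end up and buttons towards the organiser's front (the drawer side). Push the organiser's drawer fully shut, and leave the tumbler, the little bottle and the plate undisturbed.

Things in the scene. Friction and masses are not known exactly. Their poses are not given: they have to be found in the camera images.
- organiser: Fixed wooden organiser, 170 deep (x) x 270 wide (y), origin centre of underside. Front (-x) faces roughly to the robot, +y left seen from it. Drawer below, 53 mm high; its deck floors the rest. Front, x -85 to 37: shallow tray, lips 66 high. Back, x 37 to 85: three open-topped bays, walls 8: empty wide bay at +y (rim z 138), middle one full of cards (to 128), empty narrow bay at -y (rim 128)
- wide_floor (a point): centre of the floor of the wide bay (organiser frame x 61, y 98, z 53 mm), same axes as the organiser. The bay's opening is 32 (x) x 58 (y) mm, 85 mm deep
- narrow_floor (a point): centre of the floor of the narrow bay (organiser frame x 63, y -104, z 53 mm), same axes as the organiser. The bay's opening is 28 (x) x 46 (y) mm, 75 mm deep; the large remote does not fit in it
- tv_remote: Large black TV remote, loose, 190 long (x) x 48 wide (y) x 22 mm thick (z), 0.10 to 0.20 kg. Lies on its back. Origin: centre of its back face; +x towards its pointing end (infrared window; white power button and round pad lie near that end), +z out of the buttons. The pointing end starts turned away from the robot (within 30 degrees of world +x)
- tv_foot (a point): centre of the large remote's other, plain end (its x -95 mm, mid-thickness), which is half-round across the thickness, same axes as the remote
- slim_remote: Slim black remote, loose, 150 long (x) x 36 wide (y) x 18 mm thick (z), 0.06 to 0.12 kg. Lies on its back, origin at the centre of its back face; axes and starting direction as for the large remote. The two remotes lie one on each side of the organiser, either way round
- slim_foot (a point): centre of the slim remote's plain end (its x -75 mm, mid-thickness), half-round likewise, same axes as the remote
- drawer (a joint): Opening of the organiser's drawer in m: 0 shut, grows to 0.08 as it comes out towards the organiser's -x; starts 30 to 55 mm open. Slides with about 2 N of friction and stays where it is left. Its front panel is 268 mm wide, from 3 to 44 mm above the table
- drawer_knob (a point): tip of the small brass knob (18 mm diameter) in the middle of the drawer's front, 24 mm above the table, 17 mm in front of the panel; moves with the drawer. With the drawer shut it lies 110 mm in front of the organiser's origin
- tumbler: Bystander: loose cut-glass whisky tumbler, 84 mm diameter, 95 mm high, on the far part of the table. Origin at the centre of its underside
- bottle: Bystander: loose little corked amber glass bottle, 46 mm diameter, 100 mm high, behind the organiser. Origin at the centre of its underside
- plate: Bystander: loose white saucer-sized plate, 120 mm diameter, 16 mm high, with two shortbread biscuits, on the far part of the table. Origin at the centre of its underside
There are look-alikes about, which are no part of the job. Leave any red look-alike of the slim_remote alone. What is shaped like the tv_remote but pink is not meant.

How it is judged:
By the outcome, as a careful person would: the job done as asked, in the order asked, and still so for the second after the job is handed in, with the robot touching nothing.
It also fails if it takes over 72 s, if anything falls off the work surface, if the arm or the gripper's body presses on something with over 40 N, if the wrist force passes 120 N, or if a joint passes its speed limit or range.

## Working session

There is one attempt and no reset: what is moved stays moved. The work goes in short steps, Python scripts to look and compute and a tool call to move; the robot and the scene stay as the last step left them, time stands still between calls to the robot, and variables do not carry over. Pictures are saved under pics/ and viewed, at most 10 in all, crops included, and the job is handed in when it is done.

Besides the shell and the picture viewer there is one more tool, called as name(argument=value, ...) on one line, values as JSON. apply_moves: Moves the arm, as the interface text tells. Scaled input: -1 to 1 covers 0.05 m each way for a shift and 6 degrees each way for a turn. Its arguments: {"type":"object","properties":{"fingers":{"type":"array","items":{"type":"number"}},"travel":{"type":"array","items":{"type":"array","items":{"type":"number"}}},"rotation":{"type":"array","items":{"type":"array","items":{"type":"number"}}},"newtons":{"type":"number"}},"required":["fingers","travel","rotation"]}

```bash
mkdir -p pics; python3 - <<'E'
from workcell import *
import cv2,numpy as np
s=read_state();print(s)
ims=[]
for c in("scene","top"):
    d=read_camera(c);cv2.imwrite(f"pics/{c}0.png",d["image"][:,:,::-1]);print(c,d["fx"],d["fy"],d["cx"],d["cy"],np.round(d["extrinsics"],4).tolist())
    for n in("organiser","tv_remote","slim_remote","drawer_knob","tv_foot","slim_foot","wide_floor","narrow_floor","tumbler","bottle","plate"):
        print(n,[(np.round(t["location"],1).tolist(),round(t["p"],2)) for t in tip_of(c,n)],[(list(map(int,t["bbox"])),round(t["p"],2)) for t in (regions_of(c,n) if "floor" not in n else [])])
E
```

```text
{'time': 0.0, 'q': array([-1.33089724e+00,  2.64774272e-01,  1.60538856e+00,  2.07594989e-06,
        1.27371118e+00, -3.68997654e-02]), 'joint_vel': array([ 0.0001886 , -0.00061544,  0.00057156,  0.00050268,  0.00042241,
        0.00066044]), 'joint_torque': array([-3.12052514e-03, -5.15117919e+01, -3.67317724e+01, -1.78409041e-04,
        1.30412015e-02, -7.25685368e-06]), 'tool_pos': array([ 0.18426996, -0.64852315,  0.20224002]), 'tcp_rot': array([-3.10930498e+00, -4.33093818e-01,  3.59744940e-04]), 'wrist_force': array([-1.07322642, -1.24047326, -0.48820703]), 'torque': array([-0.04902996,  0.03071678,  0.02152664]), 'grip_force': 0.0, 'width': 1.0007501132906087}
scene 391.1109281471777 391.1109281471777 255.12988855584086 183.54766617978572 [[-0.6582, 0.7528, -0.0117, 0.3712], [0.6449, 0.5557, -0.5247, -0.3606], [-0.3884, -0.3529, -0.8512, 1.5466], [0.0, 0.0, 0.0, 1.0]]
organiser [([259.7, 190.2], 0.86)] [([207, 143, 110, 92], 0.7)]
tv_remote [([358.9, 222.8], 0.92), ([418.5, 259.5], 0.62)] [([400, 231, 35, 59], 0.76), ([343, 191, 24, 56], 0.72)]
slim_remote [([224.9, 117.6], 
[... 1292 characters left out ...]
 203, 19, 45], 0.67)]
drawer_knob [([261.1, 227.1], 0.97), ([201.2, 135.3], 0.29)] [([349, 205, 19, 44], 0.6), ([221, 204, 77, 20], 0.57)]
tv_foot [([98.1, 199.5], 0.92), ([189.9, 242.8], 0.85)] [([92, 199, 49, 40], 0.77), ([162, 191, 35, 52], 0.75)]
slim_foot [([355.1, 248.0], 0.79), ([426.3, 231.9], 0.71), ([175.8, 215.3], 0.42), ([239.8, 157.1], 0.22)] [([349, 205, 16, 45], 0.89), ([387, 200, 38, 39], 0.76)]
wide_floor [([239.4, 154.0], 0.84)] []
narrow_floor [([300.1, 169.1], 0.93)] []
tumbler [([203.8, 138.7], 0.7)] [([186, 116, 22, 30], 0.71)]
bottle [([296.9, 123.0], 0.64)] [([291, 111, 15, 20], 0.71)]
plate [([352.3, 137.3], 0.81), ([240.5, 157.0], 0.26)] [([337, 122, 32, 30], 0.66)]
```

```bash
python3 - <<'E'
import cv2
a=cv2.imread("pics/top0.png");cv2.imwrite("pics/top0c.png",cv2.resize(a[90:265,80:440],(792,385),interpolation=cv2.INTER_CUBIC))
a=cv2.imread("pics/scene0.png");cv2.imwrite("pics/scene0c.png",cv2.resize(a[75:300,140:445],(793,585),interpolation=cv2.INTER_CUBIC))
E
```

```text
(no output)
```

View pics/top0c.png

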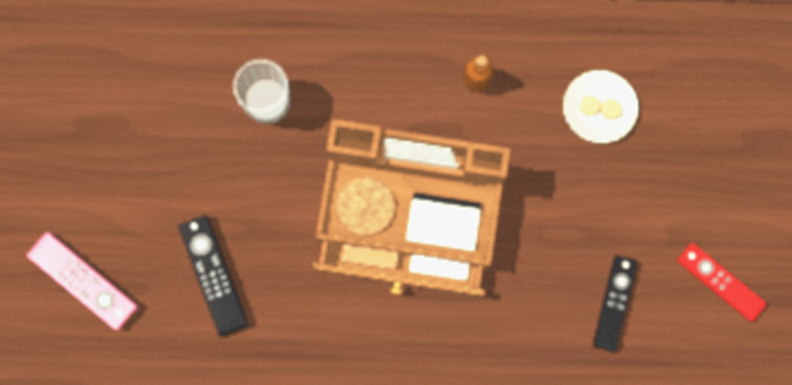

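View pics/scene0c.png

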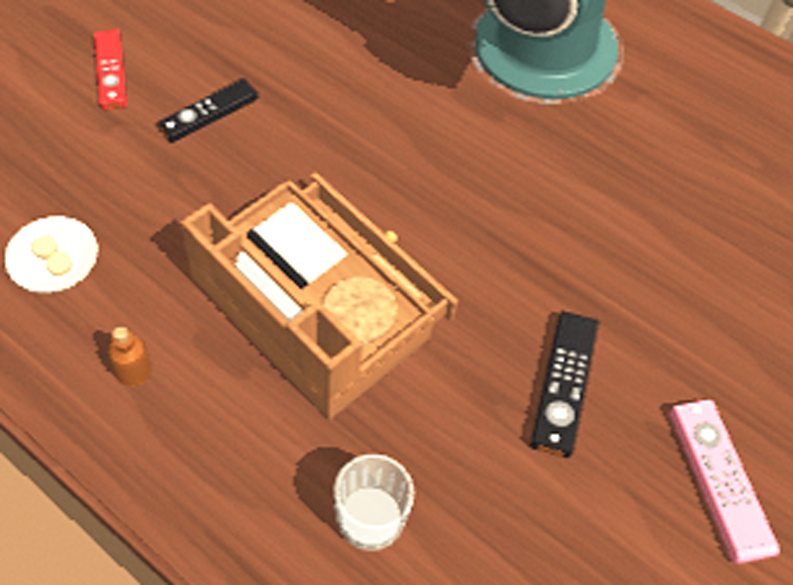

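TV remote: black, top px (175,215); the pink one at (117,217) is a look-alike. Slim remote: black, top px (359,225); the red one at (405,221) is a look-alike. The enlarged crops confirm the two black ones: the larger is left of the organiser (+y), the smaller is on the right. Both have their power button at the far end.

```bash
cat > h.py <<'E'
import numpy as np,cv2
from scipy.optimize import minimize,least_squares
from scipy.spatial.transform import Rotation as R
def K(d): return np.array([[d["fx"],0,d["cx"]],[0,d["fy"],d["cy"]],[0,0,1]])
def proj(d,P):
    P=np.atleast_2d(P);E=d["extrinsics"];c=P@E[:3,:3].T+E[:3,3];u=c@K(d).T;return u[:,:2]/u[:,2:]
def ray(d,px,z):
    E=d["extrinsics"];Rm=E[:3,:3];o=-Rm.T@E[:3,3];v=Rm.T@np.linalg.inv(K(d))@[px[0],px[1],1];return o+v*(z-o[2])/v[2]
def rz(a): return np.array([[np.cos(a),-np.sin(a),0],[np.sin(a),np.cos(a),0],[0,0,1]])
def boxc(x,y,a,L,W,H): 
    c=np.array([[i*L/2,j*W/2,k*H] for i in(-1,1) for j in(-1,1) for k in(0,1)]);return c@rz(a).T+[x,y,0]
def fitbox(cams,masks,p0,L,W,H):
    S=4
    def cost(p):
        e=0
        for d,m in zip(cams,masks):
            q=proj(d,boxc(*p,L,W,H));im=np.zeros((384*S,512*S),np.uint8)
            cv2.fillConvexPoly(im,cv2.convexHull(np.round((q+.5)*S-.5).astype(np.int32)),255)
            e+=np.abs(cv2.resize(im,(512,384),interpolation=cv2.INTER_AREA)/255.-m).sum()
        return e
    r=minimize(cost,p0,method="Nelder-Mead",options=dict(initial_simplex=np.array([p0]*4)+np.vstack([np.zeros(3),np.diag([.01,.01,.08])])))
    return r.x,r.fun
def orgpt(p,o): return np.asarray(o,float)@rz(p[2]).T+[p[0],p[1],0]
E
python3 - <<'E'
from h import *
from workcell import *
D={c:read_camera(c) for c in("top","scene")}
def dark(d,box):
    g=d["image"].max(2).astype(float);m=np.zeros_like(g);l,t,r,b=box
    m[t:b,l:r]=(g[t:b,l:r]<75)
    m=cv2.morphologyEx(m.astype(np.uint8),cv2.MORPH_CLOSE,np.ones((7,7)))
    n,lab,st,_=cv2.connectedComponentsWithStats(m);k=1+np.argmax(st[1:,4]);return (lab==k).astype(float)
for nm,bt,bs,dim in(("tv",(155,182,200,248),(336,186,378,254),(.19,.048,.022)),("slim",(344,200,374,254),(197,100,243,132),(.15,.036,.018))):
    ms=[dark(D["top"],bt),dark(D["scene"],bs)]
    c=[ray(D[k],np.argwhere(m)[:,::-1].mean(0),dim[2]) for k,m in zip(("top","scene"),ms)]
    print(nm,[m.sum() for m in ms],c)
    for sel in([0],[1],[0,1]):
        best=min((fitbox([list(D.values())[i] for i in sel],[ms[i] for i in sel],np.array([*c[0][:2],a]),*dim) for a in(-.3,0,.3)),key=lambda t:t[1])
        print(np.round(best[0],4),best[1])
def tri(pts):
    f=lambda X:np.concatenate([proj(D[k],X)[0]-p for k,p in pts.items()])
    r=least_squares(f,[.6,0,.05]);return np.round(r.x,4),round(r.cost,2)
T={}
for n in("organiser","wide_floor","narrow_floor","drawer_knob","tumbler","bottle","plate"):
    T[n]={k:tip_of(k,n)[0]["location"] for k in D};print(n,tri(T[n]))
O={"organiser":(0,0,0),"wide_floor":(.061,.098,.053),"narrow_floor":(.063,-.104,.053)}
f=lambda p:np.concatenate([proj(D[k],orgpt(p,[O[n] if n in O else (-.11-p[3],0,.024)][0]))[0]-T[n][k] for n in("organiser","wide_floor","narrow_floor","drawer_knob") for k in D])
r=least_squares(f,[.6,0,0,.04],loss="soft_l1");print("org",np.round(r.x,4),np.round(r.fun,1))
E
```

```text
tv [np.float64(405.0), np.float64(757.0)] [array([0.44979697, 0.32305334, 0.022     ]), array([0.46804316, 0.33933907, 0.022     ])]
[0.4606 0.3319 0.3884] 416.1411764705882
[0.4597 0.3371 0.4039] 174.4627450980392
[0.4604 0.336  0.3936] 608.6509803921568
slim [np.float64(427.0), np.float64(344.0)] [array([ 0.42961919, -0.29441032,  0.018     ]), array([ 0.43680242, -0.28740172,  0.018     ])]
[ 0.4305 -0.2965 -0.2672] 77.94509803921568
[ 0.4301 -0.2944 -0.2601] 78.56470588235294
[ 0.43   -0.2948 -0.2325] 162.92549019607844
organiser (array([ 0.5783,  0.0307, -0.0081]), np.float64(0.06))
wide_floor (array([0.6603, 0.1209, 0.0632]), np.float64(0.68))
narrow_floor (array([ 0.6334, -0.0763,  0.0634]), np.float64(4.63))
drawer_knob (array([0.4312, 0.0581, 0.0204]), np.float64(0.17))
tumbler (array([ 0.7544,  0.2629, -0.0277]), np.float64(0.12))
bottle (array([ 0.7987, -0.08  ,  0.0061]), np.float64(0.0))Traceback (most recent call last):
  File "<stdin>", line 21, in <module>
IndexError: list index out of range
```

```bash
cat >> h.py <<'E'
def Rdown(yaw,tilt=0):  # tool x along heading yaw, tool z down; tilt>0 pitches tool z forward
    return rz(yaw)@np.diag([1.,-1,-1])@R.from_rotvec([0,tilt,0]).as_matrix()
def plan(p0,R0,p1,R1,N):
    w=R.from_matrix(R0.T@R1).as_rotvec()/N
    M=sum(R0@R.from_rotvec(w*k).as_matrix() for k in range(N))
    v=np.linalg.solve(M,np.asarray(p1)-p0)
    a,b=np.round(v/.05,2),np.round(np.degrees(w)/6,2)
    p,Q=np.array(p0,float),R0.copy()
    for k in range(N): p=p+Q@(a*.05);Q=Q@R.from_rotvec(np.radians(b*6)).as_matrix()
    print(N,"rows travel",a.tolist(),"rot",b.tolist(),"| end",np.round(p,4))
    return p,Q
def cur(s): return np.array(s["tool_pos"]),R.from_rotvec(s["tcp_rot"]).as_matrix()
E
python3 - <<'E'
from h import *;from workcell import *
p,Q=cur(read_state())
p,Q=plan(p,Q,[.37,-.30,.32],Rdown(-.26),12)
p,Q=plan(p,Q,[.45,0,.34],Rdown(.1),12)
p,Q=plan(p,Q,[.40,.31,.32],Rdown(.39),12)
E
```

```text
12 rows travel [0.33, -0.58, -0.19] rot [0.0, -0.0, 0.43] | end [ 0.37   -0.2999  0.3176]
12 rows travel [0.08, -0.51, -0.04] rot [0.0, -0.0, -0.29] | end [ 0.4468 -0.0016  0.3416]
12 rows travel [0.04, -0.53, 0.04] rot [0.0, -0.0, -0.23] | end [0.3968 0.3122 0.3176]
```

apply_moves(fingers=[1, 1, 1, 1, 1, 1, 1, 1, 1, 1, 1, 1], travel=[[0.33, -0.58, -0.19], [0.33, -0.58, -0.19], [0.33, -0.58, -0.19], [0.33, -0.58, -0.19], [0.33, -0.58, -0.19], [0.33, -0.58, -0.19], [0.33, -0.58, -0.19], [0.33, -0.58, -0.19], [0.33, -0.58, -0.19], [0.33, -0.58, -0.19], [0.33, -0.58, -0.19], [0.33, -0.58, -0.19]], rotation=[[0, 0, 0.43], [0, 0, 0.43], [0, 0, 0.43], [0, 0, 0.43], [0, 0, 0.43], [0, 0, 0.43], [0, 0, 0.43], [0, 0, 0.43], [0, 0, 0.43], [0, 0, 0.43], [0, 0, 0.43], [0, 0, 0.43]])

```text
time: 4.1
tool_pos: [0.3705, -0.2987, 0.3183]
tcp_rot: [3.113, -0.416, 0.001]
wrist_force: [0.2, -0.9, -0.3]
width: 1.0
grip_force: 0.0
```

```bash
cat > wr.py <<'E'
from h import *;from workcell import *
import sys
def shot(tag,names):
    d=read_camera("wrist");s=read_state();np.savez(f"{tag}.npz",q=s["q"],p=s["tool_pos"],r=s["tcp_rot"],**d)
    print(s["time"],np.round(s["q"],3),np.round(s["tool_pos"],4),np.round(s["tcp_rot"],3),np.round(s["wrist_force"],1))
    cv2.imwrite(f"pics/{tag}.png",d["image"][:,:,::-1])
    for n in names: print(n,[(np.round(t["location"],1).tolist(),round(t["p"],2),np.round(ray(d,t["location"],.053 if "floor" in n else 0.009 if "foot" in n else .024 if "knob" in n else 0),4)) for t in tip_of("wrist",n)])
    return d
if __name__=="__main__": 
    d=shot(sys.argv[1],sys.argv[2:])
    E=d["extrinsics"];print("cam",-E[:3,:3].T@E[:3,3],"axis",E[2,:3])
E
python3 wr.py w1 slim_remote slim_foot organiser drawer_knob
```

```text
4.15 [-0.725 -0.173  1.848  0.005  1.463  1.11 ] [ 0.3741 -0.2959  0.3202] [-3.112  0.415 -0.009] [2.  1.4 2. ]
slim_remote [([334.6, 60.1], 0.96, array([ 0.4707, -0.4659, -0.    ])), ([239.8, 114.9], 0.71, array([ 0.4286, -0.2949, -0.    ]))]
slim_foot [([376.1, 83.3], 0.78, array([ 0.4187, -0.5224,  0.009 ])), ([241.2, 159.6], 0.77, array([ 0.355 , -0.2768,  0.009 ]))]
organiser [([22.9, 71.1], 0.87, array([0.5878, 0.0278, 0.    ]))]
drawer_knob [([45.1, 163.9], 0.96, array([0.4389, 0.0489, 0.024 ]))]
cam [ 0.44750262 -0.31956596  0.48936087] axis [-0.29988405  0.0813084  -0.95050434]
```

apply_moves(fingers=[1, 1, 1, 1, 1, 1, 1, 1, 1, 1, 1, 1], travel=[[0.08, -0.51, -0.04], [0.08, -0.51, -0.04], [0.08, -0.51, -0.04], [0.08, -0.51, -0.04], [0.08, -0.51, -0.04], [0.08, -0.51, -0.04], [0.08, -0.51, -0.04], [0.08, -0.51, -0.04], [0.08, -0.51, -0.04], [0.08, -0.51, -0.04], [0.08, -0.51, -0.04], [0.08, -0.51, -0.04]], rotation=[[0, 0, -0.29], [0, 0, -0.29], [0, 0, -0.29], [0, 0, -0.29], [0, 0, -0.29], [0, 0, -0.29], [0, 0, -0.29], [0, 0, -0.29], [0, 0, -0.29], [0, 0, -0.29], [0, 0, -0.29], [0, 0, -0.29]])

```text
time: 5.55
tool_pos: [0.4466, -0.0021, 0.3409]
tcp_rot: [3.137, 0.157, -0.002]
wrist_force: [0.8, 0.7, -0.8]
width: 1.0
grip_force: 0.0
```

```bash
python3 wr.py w2 organiser wide_floor narrow_floor drawer_knob
```

```text
5.6 [-0.056 -0.234  1.861  0.003  1.515  1.412] [0.4469 0.0012 0.3413] [-3.134 -0.162  0.   ] [-0.1  1.9 -0. ]
organiser []
wide_floor []
narrow_floor [([317.7, 25.4], 0.65, array([ 0.6378, -0.0808,  0.053 ]))]
drawer_knob [([220.5, 150.4], 0.75, array([0.4349, 0.0509, 0.024 ]))]
cam [0.52628465 0.00604329 0.51177635] axis [-0.31093093 -0.03151856 -0.94990975]
```

View pics/w2.png

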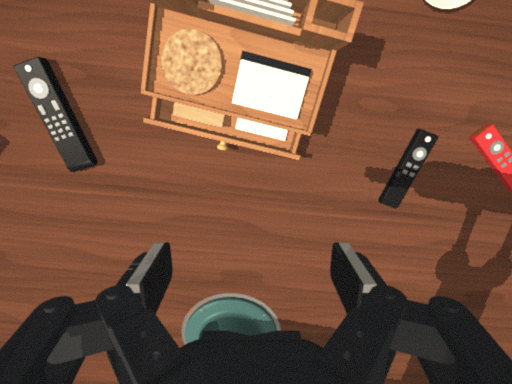

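apply_moves(fingers=[1, 1, 1, 1, 1, 1, 1, 1, 1, 1, 1, 1], travel=[[0.04, -0.53, 0.04], [0.04, -0.53, 0.04], [0.04, -0.53, 0.04], [0.04, -0.53, 0.04], [0.04, -0.53, 0.04], [0.04, -0.53, 0.04], [0.04, -0.53, 0.04], [0.04, -0.53, 0.04], [0.04, -0.53, 0.04], [0.04, -0.53, 0.04], [0.04, -0.53, 0.04], [0.04, -0.53, 0.04]], rotation=[[0, 0, -0.23], [0, 0, -0.23], [0, 0, -0.23], [0, 0, -0.23], [0, 0, -0.23], [0, 0, -0.23], [0, 0, -0.23], [0, 0, -0.23], [0, 0, -0.23], [0, 0, -0.23], [0, 0, -0.23], [0, 0, -0.23]])

```text
time: 7.0
tool_pos: [0.3975, 0.3117, 0.3171]
tcp_rot: [3.082, 0.606, -0.0]
wrist_force: [0.0, -0.0, -0.5]
width: 1.002
grip_force: 0.0
```

```bash
python3 wr.py w3 tv_remote tv_foot
```

```text
7.05 [ 0.62  -0.11   1.801  0.003  1.452  1.8  ] [0.3961 0.3149 0.3165] [-3.079e+00 -6.100e-01  3.000e-03] [-0.7  2.1 -0.1]
tv_remote [([128.5, 62.1], 0.71, array([0.4496, 0.5461, 0.    ])), ([252.2, 105.5], 0.56, array([0.4633, 0.3361, 0.    ]))]
tv_foot [([87.0, 1.4], 0.98, array([0.5073, 0.6203, 0.009 ])), ([252.7, 165.5], 0.77, array([0.3698, 0.2967, 0.009 ]))]
cam [0.47141821 0.34216635 0.48803073] axis [-0.28817192 -0.11874885 -0.95018717]
```

```bash
python3 - <<'E'
from h import *
W={k:np.load(k+".npz") for k in("w1","w2","w3")}
W={k:{n:v[n] for n in v.files} for k,v in W.items()}
def dark(d,x,y,rad):
    g=d["image"].max(2);u=proj(d,[x,y,.01])[0];m=np.zeros(g.shape,np.uint8);cv2.circle(m,tuple(int(v) for v in u),rad,1,-1)
    m&=(g<80).astype(np.uint8);m=cv2.morphologyEx(m,cv2.MORPH_CLOSE,np.ones((9,9)))
    n,lab,st,_=cv2.connectedComponentsWithStats(m);return (lab==1+np.argmax(st[1:,4])).astype(float)
for nm,c,dim,ks in(("tv",(.4604,.336,.394),(.19,.048,.022),("w2","w3")),("slim",(.43,-.295,-.26),(.15,.036,.018),("w1","w2"))):
    for sel in([0],[1],[0,1]):
        kk=[ks[i] for i in sel];ms=[dark(W[k],c[0],c[1],75) for k in kk]
        print(nm,kk,[m.sum() for m in ms],*fitbox([W[k] for k in kk],ms,np.array(c),*dim))
# kinematics: r,lat,z
Q=np.array([[-1.3309,.2648,1.6054,0,1.2737,-.0369]]+[W[k]["q"] for k in W]);P=np.array([[.1843,-.6485,.2022]]+[W[k]["p"] for k in W])
for q,p in zip(Q,P):
    print(np.round(q,3),"r,lat",np.round(rz(-q[0])@p,4))
E
```

```text
tv ['w2'] [np.float64(3315.0)] [0.46326521 0.33164952 0.32692984] 1133.7882352941178
tv ['w3'] [np.float64(3324.0)] [0.46165048 0.33686475 0.40698616] 548.5098039215686
tv ['w2', 'w3'] [np.float64(3315.0), np.float64(3324.0)] [0.46102896 0.33602182 0.40191981] 2087.149019607843
slim ['w1'] [np.float64(1787.0)] [ 0.43037547 -0.29556573 -0.26530171] 315.4196078431372
slim ['w2'] [np.float64(2161.0)] [ 0.43091503 -0.29620454 -0.2777958 ] 679.2941176470589
slim ['w1', 'w2'] [np.float64(1787.0), np.float64(2161.0)] [ 0.42983361 -0.29542978 -0.26508843] 1000.0980392156864
[-1.331  0.265  1.605  0.     1.274 -0.037] r,lat [0.6737 0.0249 0.2022]
[-0.725 -0.173  1.848  0.005  1.463  1.11 ] r,lat [0.4762 0.0267 0.3202]
[-0.056 -0.234  1.861  0.003  1.515  1.412] r,lat [0.4461 0.0261 0.3413]
[ 0.62  -0.11   1.801  0.003  1.452  1.8  ] r,lat [0.5054 0.026  0.3165]
```

View pics/w3.png

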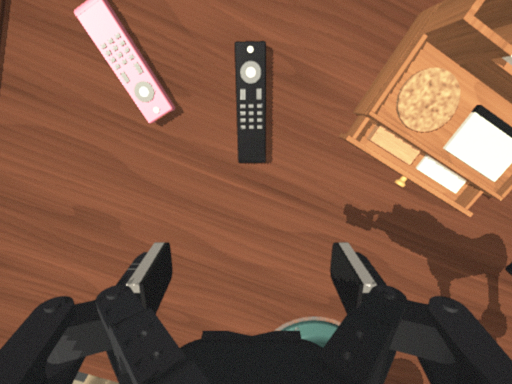

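```bash
python3 - <<'E'
from h import *;from workcell import *
p,Q=cur(read_state())
t=np.array([.4615,.3365]);a=.405;g=t+.035*np.array([np.cos(a),np.sin(a)])
p,Q=plan(p,Q,[*g,.10],Rdown(a,-np.pi/4),12)
E
```

```text
12 rows travel [0.3, 0.0, 0.28] rot [-0.0, -0.62, -0.01] | end [0.4957 0.3529 0.1019]
```

apply_moves(fingers=[1, 1, 1, 1, 1, 1, 1, 1, 1, 1, 1, 1], travel=[[0.3, 0, 0.28], [0.3, 0, 0.28], [0.3, 0, 0.28], [0.3, 0, 0.28], [0.3, 0, 0.28], [0.3, 0, 0.28], [0.3, 0, 0.28], [0.3, 0, 0.28], [0.3, 0, 0.28], [0.3, 0, 0.28], [0.3, 0, 0.28], [0.3, 0, 0.28]], rotation=[[0, -0.62, -0.01], [0, -0.62, -0.01], [0, -0.62, -0.01], [0, -0.62, -0.01], [0, -0.62, -0.01], [0, -0.62, -0.01], [0, -0.62, -0.01], [0, -0.62, -0.01], [0, -0.62, -0.01], [0, -0.62, -0.01], [0, -0.62, -0.01], [0, -0.62, -0.01]])

```text
time: 8.35
tool_pos: [0.4975, 0.3515, 0.1019]
tcp_rot: [2.721, 0.552, -1.122]
wrist_force: [0.8, -0.3, 0.5]
width: 0.998
grip_force: 0.0
```

```bash
python3 wr.py w4 tv_foot
python3 - <<'E'
from h import *
P=[];Qs=[]
for k in("w1","w2","w3","w4"):
    v=np.load(k+".npz");P.append(v["p"]);Qs.append(v["q"])
    m=cur(dict(tool_pos=v["p"],tcp_rot=v["r"]))[1];print(k,np.round(rz(-v["q"][0])@v["p"],4),"head",np.round(np.arctan2(m[1,0],m[0,0]),3),"tilt",np.degrees(np.arcsin(m[2,0])))
q=Qs[3];p=rz(-q[0])@P[3]
L1,L2=.51,.565;b=q[1]+q[2]+q[4]
r=L1*np.sin(q[1])+L2*np.sin(q[1]+q[2]);print("T from r",(p[0]-r)/np.sin(b)," h from z",p[2]-L1*np.cos(q[1])-L2*np.cos(q[1]+q[2]),np.cos(b))
E
```

```text
8.4 [0.519 0.789 1.245 0.093 1.894 1.684] [0.4958 0.3502 0.0941] [ 2.713  0.548 -1.135] [-0.   0.4 -6.2]
tv_foot [([250.8, 193.9], 0.85, array([0.3654, 0.2964, 0.009 ]))]
cam [0.66040584 0.41985693 0.16724738] axis [-0.82101536 -0.34378959 -0.45578778]
w1 [0.4762 0.0267 0.3202] head -0.265 tilt 0.30577697558602607
w2 [0.4461 0.0261 0.3413] head 0.103 tilt -0.006317662332981115
w3 [0.5054 0.026  0.3165] head 0.391 tilt -0.06447724220443252
w4 [0.6042 0.058  0.0941] head 0.401 tilt -45.37100360714153
T from r 0.3717875257953246  h from z -0.01230176333492905 -0.7061866161782597
```

```bash
cat >> h.py <<'E'
LAT,L1,L2,TL,HS=.026,.51,.565,.375,.252
rot=lambda ax,a:R.from_euler(ax,a).as_matrix()
def fk(q,k=(LAT,L1,L2,TL,HS)):
    A=rot('z',q[0]);W=A@(rot('y',q[1])@[0,0,k[1]]+rot('y',q[1]+q[2])@[0,0,k[2]]+[0,k[0],k[4]])
    Q=A@rot('y',q[1]+q[2])@rot('z',q[3])@rot('y',q[4])@rot('z',q[5]-np.pi/2*K6)
    return W+Q@[0,0,k[3]],Q
K6=0
LO=np.array([-2.63,-.94,.31,-1.31,0,-2.55]);HI=np.array([2.63,2.18,2.57,4.45,2.66,2.55])
def ik(p,Q,q0):
    f=lambda q:np.r_[(fk(q)[0]-p)*5,R.from_matrix(fk(q)[1].T@Q).as_rotvec()]
    r=least_squares(f,np.clip(q0,LO+.01,HI-.01),bounds=(LO,HI));return r.x,np.abs(r.fun).max()
E
python3 - <<'E'
import h
from h import *;from workcell import *
V=[np.load(k+".npz") for k in("w1","w2","w3","w4")]
for k6 in(0,1,-1,2):
    h.K6=k6;print(k6,[np.round(R.from_matrix(fk(v["q"])[1].T@R.from_rotvec(v["r"]).as_matrix()).as_rotvec(),2).tolist() for v in V])
h.K6=0 
for v in V: print(np.round(fk(v["q"])[0]-v["p"],4))
r=least_squares(lambda k:np.concatenate([fk(v["q"],k)[0]-v["p"] for v in V]+[fk([-1.3309,.2648,1.6054,0,1.2737,-.0369],k)[0]-[.1843,-.6485,.2022]]),[LAT,L1,L2,TL,HS]);print(np.round(r.x,4),np.abs(r.fun).max())
s=read_state();print(s["time"],s["tool_pos"],s["wrist_force"],s["q"])
E
```

```text
0 [[0.0, 0.0, 1.57], [0.0, 0.0, 1.57], [-0.0, -0.0, 1.57], [-0.0, -0.0, 1.57]]
1 [[-0.0, 0.0, 3.14], [-0.0, 0.0, 3.14], [0.0, -0.0, 3.14], [-0.0, -0.0, 3.14]]
-1 [[0.0, 0.0, -0.0], [0.0, 0.0, -0.0], [-0.0, -0.0, -0.0], [-0.0, 0.0, 0.0]]
2 [[0.0, -0.0, -1.57], [0.0, -0.0, -1.57], [-0.0, 0.0, -1.57], [0.0, 0.0, -1.57]]
[0.0002 0.0013 0.0001]
[-0.0006  0.0011  0.0001]
[-0.0013  0.0004  0.0001]
[-0.0019  0.0001  0.0009]
[0.0249 0.5113 0.5659 0.3752 0.2509] 6.784632463668894e-05
8.45 [0.4949624  0.34995565 0.09533198] [-0.59149261 -0.64787347 -1.95897913] [0.51966985 0.78600649 1.24796651 0.09298095 1.8930621  1.68434619]
```

```bash
sed -i 's/^LAT,L1.*/LAT,L1,L2,TL,HS=.0249,.5113,.5659,.3752,.2509/; s/^K6=0/K6=-1/' h.py
python3 - <<'E'
from h import *;from workcell import *
s=read_state();o=(.583,.030,-.14)
for nm,pt,D,t in(("wide",(.061,.098,.053),.13,.011),("narrow",(.063,-.104,.053),.105,.009)):
  for tg in(-45,-50,-40):
    q=s["q"]
    for tilt,z in((0,.2),(45+tg/2+22,.2),(90+tg,.2),(90+tg,.12),(90+tg,.08),(90+tg,.0)):
        # TCP on mid-thickness ~ 2 mm
        P=orgpt(o,np.array(pt)+[0,0,D+z]);q,e=ik(P,Rdown(o[2],np.radians(tilt)),q)
        print(nm,tg,tilt,z,np.round(q,2),round(e,4))
d={k:np.load("w2.npz")[k] for k in np.load("w2.npz").files}
im=d["image"][0:165,130:370,::-1];cv2.imwrite("pics/w2c.png",cv2.resize(im,None,fx=3.3,fy=3.3,interpolation=cv2.INTER_CUBIC))
E
```

```text
wide -45 0 0.2 [ 0.14  0.2   1.36 -0.    1.58  1.85] 0.0
wide -45 44.5 0.2 [ 0.31 -0.26  2.   -0.47  0.74  2.27] 0.0
wide -45 45 0.2 [ 0.32 -0.27  2.01 -0.49  0.73  2.28] 0.0
wide -45 45 0.12 [ 0.32 -0.22  2.12 -0.59  0.6   2.41] 0.0
wide -45 45 0.08 [ 0.32 -0.19  2.17 -0.67  0.53  2.5 ] 0.0
wide -45 45 0.0 [ 0.28 -0.1   2.23 -0.72  0.39  2.55] 0.0369
wide -50 0 0.2 [ 0.14  0.2   1.36 -0.    1.58  1.85] 0.0
wide -50 42.0 0.2 [ 0.3  -0.24  1.97 -0.42  0.78  2.22] 0.0
wide -50 40 0.2 [ 0.29 -0.23  1.94 -0.38  0.82  2.18] 0.0
wide -50 40 0.12 [ 0.29 -0.19  2.05 -0.44  0.68  2.27] 0.0
wide -50 40 0.08 [ 0.29 -0.16  2.1  -0.49  0.61  2.33] 0.0
wide -50 40 0.0 [ 0.29 -0.08  2.19 -0.64  0.47  2.5 ] 0.0
wide -40 0 0.2 [ 0.14  0.2   1.36 -0.    1.58  1.85] 0.0
wide -40 47.0 0.2 [ 0.33 -0.28  2.03 -0.54  0.7   2.33] 0.0
wide -40 50 0.2 [ 0.34 -0.3   2.07 -0.63  0.65  2.42] 0.0
wide -40 50 0.12 [ 0.33 -0.25  2.18 -0.74  0.52  2.55] 0.0103
wide -40 50 0.08 [ 0.3  -0.22  2.22 -0.74  0.45  2.55] 0.0327
wide -40 50 0.0 [ 0.25 -0.13  2.27 -0.75  0.31  2.55] 0.0841
narrow -45 0 0.2 [-0.17  0.14  1.48
[... 353 characters left out ...]
0.14  1.48 -0.    1.53  1.54] 0.0
narrow -50 42.0 0.2 [-0.19 -0.35  2.09  0.05  0.67  1.5 ] 0.0
narrow -50 40 0.2 [-0.19 -0.33  2.06  0.04  0.71  1.5 ] 0.0
narrow -50 40 0.12 [-0.19 -0.28  2.17  0.05  0.56  1.49] 0.0
narrow -50 40 0.08 [-0.19 -0.25  2.22  0.06  0.47  1.48] 0.0
narrow -50 40 0.0 [-0.19 -0.15  2.31  0.1   0.29  1.44] 0.0
narrow -40 0 0.2 [-0.17  0.14  1.48 -0.    1.53  1.54] 0.0
narrow -40 47.0 0.2 [-0.19 -0.39  2.16  0.07  0.56  1.48] 0.0
narrow -40 50 0.2 [-0.19 -0.41  2.2   0.08  0.49  1.46] 0.0
narrow -40 50 0.12 [-0.19 -0.35  2.31  0.13  0.32  1.42] 0.0
narrow -40 50 0.08 [-0.19 -0.31  2.35  0.18  0.23  1.37] 0.0
narrow -40 50 0.0 [-0.19 -0.18  2.43  1.06  0.04  0.48] 0.0
```

View pics/w2c.png

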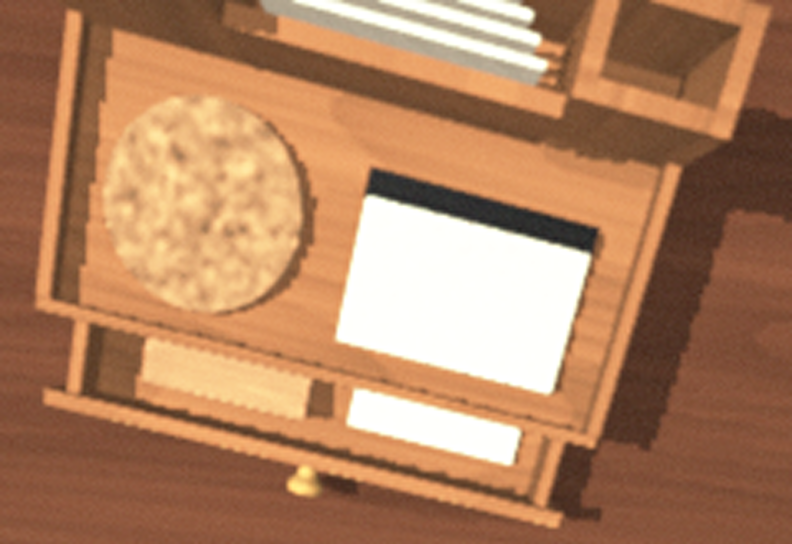

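```bash
python3 - <<'E'
from h import *;from workcell import *
d={k:np.load("w2.npz")[k] for k in np.load("w2.npz").files};t=read_camera("top")
A=[((-.085,.135,.066),(37,305)),((-.085,-.135,.066),(595,445)),((.037,-.135,.128),(730,138)),((.085,-.135,.128),(772,8))]
B=[((.085,.135,.138),(331,121)),((.037,.135,.138),(328,152)),((.085,-.135,.128),(510,147)),((.037,-.135,.128),(503,175))]
pa=lambda c:(np.array(c)+.5)/3.3-.5+[130,0]
pb=lambda c:(np.array(c)+.5)/2.2-.5+[80,90]
def f(p,wa=1,wb=1): return np.concatenate([wa*(proj(d,orgpt(p,o))[0]-pa(c)) for o,c in A]+[wb*(proj(t,orgpt(p,o))[0]-pb(c)) for o,c in B])
for w in((1,0),(0,1),(1,1)):
    r=least_squares(f,[.58,.03,-.14],args=w);print(w,np.round(r.x,4),np.round(f(r.x),1))
print("knob",ray(d,pa((303,492)),.024), "panel", ray(d,pa((45,400)),.044),ray(d,pa((558,525)),.044))
o=r.x
for D,tg in((.14,-50),(.145,-48),(.14,-45)):
    q=read_state()["q"]
    for z in(.2,.1,0):
        q,e=ik(orgpt(o,np.array([.061,.098,.053+D+z])),Rdown(o[2],np.radians(90+tg)),q);print(D,tg,np.round(q,2),round(e,4))
# next moves to grasp
p,Q=cur(read_state());a=.405;g=np.array([.4615,.3365])+.045*np.array([np.cos(a),np.sin(a)])
p,Q=plan(p,Q,[*g,.045],Rdown(a,np.radians(-50)),4)
p,Q=plan(p,Q,[*g,.009],Rdown(a,np.radians(-50)),4)
E
```

```text
(1, 0) [ 0.5855  0.0284 -0.1368] [-0.3 -0.1  0.5 -0.2 -0.7  2.3  0.5 -1.9  0.2 -1.1 -0.9 -1.2 -0.4  0.3
  0.8  1.6]
(0, 1) [ 0.5851  0.0267 -0.1129] [ 2.   2.8  3.4 -1.5  0.8 -0.1  1.1 -4.9 -0.1 -0.1 -0.8 -0.1 -0.3 -0.6
  1.2  0.8]
(1, 1) [ 0.5852  0.0284 -0.1338] [-0.1  0.4  0.7 -0.2 -0.7  2.2  0.3 -2.1  0.1 -0.9 -1.  -1.  -0.4  0.2
  0.8  1.6]
knob [0.43804194 0.04937844 0.024     ] panel [0.47467423 0.17868008 0.044     ] [ 0.43779739 -0.08554934  0.044     ]
0.14 -50 [ 0.29 -0.23  1.92 -0.36  0.83  2.15] 0.0
0.14 -50 [ 0.29 -0.18  2.07 -0.44  0.65  2.26] 0.0
0.14 -50 [ 0.29 -0.09  2.18 -0.61  0.48  2.46] 0.0
0.145 -48 [ 0.3  -0.25  1.94 -0.4   0.8   2.18] 0.0
0.145 -48 [ 0.3  -0.2   2.09 -0.49  0.63  2.31] 0.0
0.145 -48 [ 0.3  -0.11  2.2  -0.69  0.46  2.53] 0.0
0.14 -45 [ 0.31 -0.27  1.99 -0.47  0.74  2.25] 0.0
0.14 -45 [ 0.31 -0.21  2.13 -0.6   0.57  2.41] 0.0
0.14 -45 [ 0.28 -0.12  2.23 -0.72  0.4   2.55] 0.0271
4 rows travel [0.22, -0.0, 0.15] rot [-0.02, -0.21, -0.0] | end [0.5028 0.354  0.046 ]
4 rows travel [0.14, -0.0, 0.12] rot [0.0, 0.0, -0.01] | end [0.5024 0.3538 0.0091]
```

apply_moves(fingers=[1, 1, 1, 1, 1, 1, 1, 1, 1], travel=[[0.22, 0, 0.15], [0.22, 0, 0.15], [0.22, 0, 0.15], [0.22, 0, 0.15], [0.14, 0, 0.12], [0.14, 0, 0.12], [0.14, 0, 0.12], [0.14, 0, 0.12], [0, 0, 0]], rotation=[[-0.02, -0.21, 0], [-0.02, -0.21, 0], [-0.02, -0.21, 0], [-0.02, -0.21, 0], [0, 0, -0.01], [0, 0, -0.01], [0, 0, -0.01], [0, 0, -0.01], [0, 0, 0]])

```text
time: 9.4
tool_pos: [0.5025, 0.3566, 0.0123]
tcp_rot: [2.649, 0.552, -1.229]
wrist_force: [-0.2, -0.4, -0.4]
width: 1.0
grip_force: 0.0
```

```bash
python3 - <<'E'
from h import *;from workcell import *
for i in range(1):
    d=read_camera("wrist");s=read_state();p,Q=cur(s);print(s["time"],np.round(p,4),"tilt",np.degrees(np.arcsin(Q[2,0])),"head",np.arctan2(Q[1,0],Q[0,0]),np.round(s["wrist_force"],1))
    print("fk",fk(s["q"])[0])
cv2.imwrite("pics/w5.png",d["image"][:,:,::-1])
# remote outline predicted in tool frame
c=boxc(.4615,.3365,.405,.19,.048,.022);print(np.round((c-p)@Q,4)[:, :])
E
```

```text
9.45 [0.5027 0.3568 0.0129] tilt -49.747468908100544 head 0.41254667053542876 [-0.4  0.5  0.7]
fk [0.50280105 0.35676764 0.01306501]
[[-0.0813  0.0257  0.1159]
 [-0.0981  0.0256  0.1017]
 [-0.0811 -0.0223  0.1158]
 [-0.0979 -0.0224  0.1016]
 [ 0.0414  0.0266 -0.0291]
 [ 0.0247  0.0266 -0.0433]
 [ 0.0417 -0.0214 -0.0292]
 [ 0.0249 -0.0214 -0.0434]]
```

View pics/w5.png

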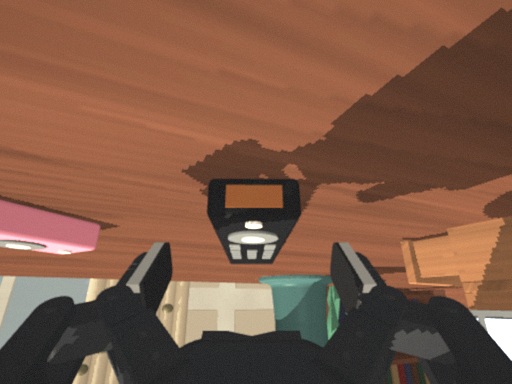

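apply_moves(fingers=[1, 0.5, 0.4, 0.4, 0.4, 0.4, 0.4, 0.4, 0.4, 0.4], travel=[[0.06, 0, 0.05], [0, 0, 0], [0, 0, 0], [0, 0, 0], [0, 0, 0], [0, 0, 0], [0, 0, 0], [0, 0, 0], [0, 0, 0], [0, 0, 0]], rotation=[[0, 0, 0], [0, 0, 0], [0, 0, 0], [0, 0, 0], [0, 0, 0], [0, 0, 0], [0, 0, 0], [0, 0, 0], [0, 0, 0], [0, 0, 0]], newtons=60)

```text
time: 10.45
tool_pos: [0.5035, 0.357, 0.01]
tcp_rot: [2.65, 0.552, -1.227]
wrist_force: [1.3, -1.6, 3.7]
width: 0.395
grip_force: 2.3
```

```bash
python3 - <<'E'
from h import *;from workcell import *
d=read_camera("wrist");s=read_state();print(s["time"],s["width"],s["grip_force"],s["tool_pos"],s["wrist_force"])
cv2.imwrite("pics/w6.png",d["image"][:,:,::-1])
E
```

```text
10.5 0.40088064431615467 2.4714944791048765 [0.50350492 0.35694865 0.00994281] [ 2.10493999 -2.82244855  5.24089863]
```

View pics/w6.png

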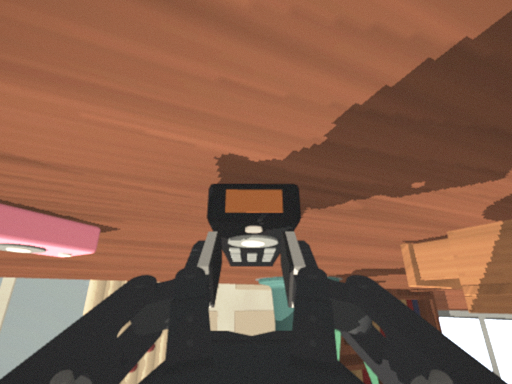

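The wrist view shows the pads at both sides of the TV remote (columns 208 to 300). They only just touch it, so I'll squeeze fully.

apply_moves(fingers=[0, 0, 0, 0, 0], travel=[[0, 0, 0], [0, 0, 0], [0, 0, 0], [0, 0, 0], [0, 0, 0]], rotation=[[0, 0, 0], [0, 0, 0], [0, 0, 0], [0, 0, 0], [0, 0, 0]], newtons=60)

```text
time: 11.0
tool_pos: [0.5033, 0.3575, 0.0105]
tcp_rot: [2.651, 0.553, -1.228]
wrist_force: [-0.4, -0.6, 6.3]
width: 0.003
grip_force: 3.2
```

```bash
python3 - <<'E'
from h import *;from workcell import *
s=read_state();print(s["width"],s["grip_force"])
p,Q=cur(s);q=s["q"];o=(.5855,.0284,-.137)
D=.14;q_=q
def chk(P,Qm):
    global q_;q_,e=ik(P,Qm,q_);print("   ik",np.round(q_,2),round(e,3))
# straight up first
p,Q=plan(p,Q,[p[0],p[1],.20],Q,5);chk(p,Q)
up=np.radians(40)
h1=orgpt(o,[.061-.12,.16,.053+D+.16]);p,Q=plan(p,Q,h1,Rdown(o[2],up),12);chk(p,Q)
h2=orgpt(o,[.061,.098,.053+D+.12]);p,Q=plan(p,Q,h2,Rdown(o[2],up),4);chk(p,Q)
E
```

```text
0.0032576801538077085 3.2494438625872135
5 rows travel [-0.58, -0.0, -0.49] rot [0.0, 0.0, 0.0] | end [0.5031 0.3568 0.2003]
   ik [0.52 0.78 1.1  0.1  2.12 1.7 ] 0.0
12 rows travel [-0.0, 0.32, -0.26] rot [0.04, 1.21, 0.48] | end [0.5508 0.1946 0.3525]
   ik [ 0.56 -0.34  2.08 -0.55  0.92  2.5 ] 0.0
4 rows travel [0.33, 0.31, 0.53] rot [-0.0, 0.01, -0.0] | end [0.6599 0.1171 0.3134]
   ik [ 0.29 -0.2   2.04 -0.43  0.69  2.24] 0.0
```

```bash
python3 - <<'E'
from h import *;from workcell import *
d=read_camera("wrist");s=read_state();print(s["time"],s["width"],s["grip_force"],s["tool_pos"],s["wrist_force"])
t=read_camera("scene");a=d["image"];b=t["image"][140:290,300:460];b=cv2.resize(b,None,fx=2.56,fy=2.56,interpolation=cv2.INTER_CUBIC)[:384,:288]
cv2.imwrite("pics/w7.png",np.hstack([a,b])[:,:,::-1])
print(proj(d,boxc(.4615,.3365,.405,.19,.048,.022)).round())
E
```

```text
11.05 -0.0014214996737201488 3.2499720342457294 [0.50331398 0.35747049 0.0104424 ] [ 2.48340977 -0.63283619  6.00431931]
[[273. 247.]
 [274. 266.]
 [232. 247.]
 [231. 266.]
 [302. 180.]
 [305. 220.]
 [211. 179.]
 [209. 220.]]
```

View pics/w7.png

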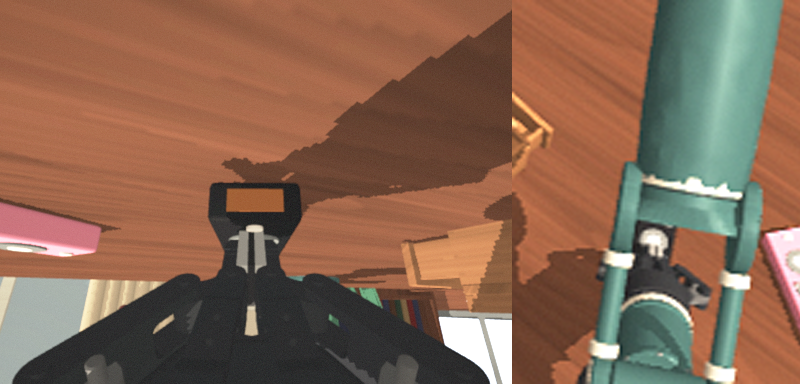

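```bash
python3 - <<'E'
from h import *;from workcell import *
d=read_camera("wrist");s=read_state();p,Q=cur(s)
E=d["extrinsics"];c=-E[:3,:3].T@E[:3,3];print("cam in tool",(c-p)@Q,"rot z",Q.T@E[2,:3])
for k in(0,-.01,-.02,-.04,-.06): print(k,proj(d,p+Q@[0,0,k]).round(1), (p+Q@[0,0,k]).round(4))
print(np.argwhere((d["image"][225:262,235:275].min(2)>120)).min(0)+[225,235])
print(s["width"],s["wrist_force"])
E
```

```text
cam in tool [ 7.94131665e-02 -1.42473976e-04 -1.70728660e-01] rot z [-3.11261277e-01  4.83153329e-04  9.50324252e-01]
0 [[250.9 223.1]] [0.5033 0.3574 0.0104]
-0.01 [[250.9 229.7]] [0.5103 0.3604 0.0169]
-0.02 [[251.  237.1]] [0.5173 0.3635 0.0234]
-0.04 [[251.  254.7]] [0.5313 0.3695 0.0363]
-0.06 [[251.  277.3]] [0.5453 0.3756 0.0492]
[225 235]
-0.0015159935550675605 [ 0.2993868  -0.89626409  6.662193  ]
```

The shut fingers sit across the remote's top face around (253,235), so this steep 50° grasp doesn't take hold of it. I'll lift off and try a flatter tilt, first checking whether that allows a wrist path to the bays.

```bash
cat >> h.py <<'E'
def path(q,keys,n=15):
    # keys: (pos, heading, tilt deg); follows continuously, prints joints at each key
    p,Q=fk(q)
    for P,hd,ti in keys:
        Q1=Rdown(hd,np.radians(ti));w=R.from_matrix(Q.T@Q1).as_rotvec();dm=0;em=0
        for i in range(1,n+1):
            qn,e=ik(p+(np.array(P)-p)*i/n,Q@R.from_rotvec(w*i/n).as_matrix(),q);dm=max(dm,np.abs(qn-q).max());em=max(em,e);q=qn
        print(np.round(P,3),round(hd,2),ti,np.round(q,2),"maxstep",round(dm,2),"err",round(em,4));p,Q=np.array(P),Q1
    return q
E
python3 - <<'E'
from h import *;from workcell import *
s=read_state();o=(.5855,.0284,-.137)
for a in(-25,-15):
  for D,pt,g,hd,h2 in((.14,(.061,.098,.053),(.503,.355),.405,1.0),(.105,(.063,-.104,.053),(.46,-.303),-.265,.2)):
    T=lambda z,dx=0,dy=0:orgpt(o,np.array(pt)+[dx,dy,D+z])
    print(a,pt)
    q0,e=ik(np.array([*g,.007]),Rdown(hd,np.radians(a)),np.array([.5 if hd>0 else -.6,.6,1.3,0,1.6,1.6]));print(q0.round(2),e)
    q=path(q0,[((*g,.2),hd,a),((*g,.3),h2,45),((*g,.32),h2,90+a),(T(.13,-.08),o[2],90+a),(T(.11),o[2],90+a),(T(0),o[2],90+a),(T(0,-.12),o[2],90+a)])
E
```

```text
-25 (0.061, 0.098, 0.053)
[0.54 0.63 1.53 0.06 1.41 1.68] 2.3945125159190625e-12
[0.503 0.355 0.2  ] 0.41 -25 [0.54 0.47 1.4  0.06 1.7  1.7 ] maxstep 0.02 err 0.0
[0.503 0.355 0.3  ] 1.0 45 [ 0.29 -0.31  2.19  0.74  0.76  0.44] maxstep 0.17 err 0.0
[0.503 0.355 0.32 ] 1.0 65 [ 0.14 -0.36  2.39  1.4   0.77 -0.22] maxstep 0.05 err 0.0
[0.58  0.128 0.323] -0.14 65 [ 0.33 -0.53  2.4  -0.81  0.38  2.55] maxstep 1.23 err 0.1287
[0.659 0.117 0.303] -0.14 65 [ 0.23 -0.32  2.3  -0.83  0.26  2.55] maxstep 0.01 err 0.1365
[0.659 0.117 0.193] -0.14 65 [ 0.16 -0.19  2.36 -0.83  0.08  2.55] maxstep 0.01 err 0.2249
[0.54  0.134 0.193] -0.14 65 [ 0.26 -0.49  2.57 -0.8   0.18  2.55] maxstep 0.03 err 0.2237
-25 (0.063, -0.104, 0.053)
[-0.55  0.52  1.71 -0.12  1.33  1.34] 6.1647810495747214e-09
[ 0.46  -0.303  0.2  ] -0.27 -25 [-0.55  0.34  1.58 -0.12  1.64  1.3 ] maxstep 0.02 err 0.0
[ 0.46  -0.303  0.3  ] 0.2 45 [-1.12 -0.26  2.15  0.84  1.17 -0.06] maxstep 0.13 err 0.0
[ 0.46  -0.303  0.32 ] 0.2 65 [-1.3  -0.21  2.28  1.21  1.31 -0.44] maxstep 0.03 err 0.0
[ 0.554 -0.072  0.288] -0.14 65 [-0.23 -0.6
[... 1060 characters left out ...]
57  0.4   1.84 -0.09  1.15  1.31] 2.580460793422373e-13
[ 0.46  -0.303  0.2  ] -0.27 -15 [-0.57  0.22  1.69 -0.08  1.48  1.28] maxstep 0.02 err 0.0
[ 0.46  -0.303  0.3  ] 0.2 45 [-1.12 -0.26  2.15  0.84  1.17 -0.06] maxstep 0.11 err 0.0
[ 0.46  -0.303  0.32 ] 0.2 75 [-1.36 -0.12  2.34  1.37  1.41 -0.63] maxstep 0.04 err 0.0
[ 0.554 -0.072  0.288] -0.14 75 [-0.22 -0.61  2.57  1.08  0.08  0.46] maxstep 0.33 err 0.1639
[ 0.634 -0.083  0.268] -0.14 75 [-0.21 -0.3   2.57  2.97  0.42 -1.43] maxstep 0.38 err 0.1562
[ 0.634 -0.083  0.158] -0.14 75 [-0.2  -0.01  2.57  3.05  0.64 -1.52] maxstep 0.03 err 0.1006
[ 0.515 -0.067  0.158] -0.14 75 [-0.17 -0.37  2.57  4.1   0.   -2.54] maxstep 0.6 err 0.3641
```

apply_moves(fingers=[0, 0, 1, 1, 1, 1], travel=[[-0.3, 0, -0.26], [-0.3, 0, -0.26], [-0.3, 0, -0.26], [0, 0, 0], [0, 0, 0], [0, 0, 0]], rotation=[[0, 0, 0], [0, 0, 0], [0, 0, 0], [0, 0.9, 0], [0, 0.9, 0], [0, 0.9, 0]])

```text
time: 11.75
tool_pos: [0.5052, 0.358, 0.0711]
tcp_rot: [2.847, 0.593, -0.846]
wrist_force: [0.3, -0.3, 0.7]
width: 0.681
grip_force: 0.0
```

```bash
python3 - <<'E'
from h import *
v=np.load("w3.npz");d={k:v[k] for k in v.files};p,Q=cur(dict(tool_pos=v["p"],tcp_rot=v["r"]))
for x in(.011,-.011):
  for z in(0,-.013,-.02,-.032,-.05):
    print(x,z,[proj(d,p+Q@[x,y,z]).round(0)[0].tolist() for y in(-.057,-.0425,.0425,.057)])
E
```

```text
0.011 0 [[160.0, 208.0], [182.0, 208.0], [309.0, 208.0], [331.0, 208.0]]
0.011 -0.013 [[154.0, 216.0], [177.0, 216.0], [314.0, 216.0], [337.0, 216.0]]
0.011 -0.02 [[150.0, 221.0], [174.0, 221.0], [316.0, 220.0], [340.0, 220.0]]
0.011 -0.032 [[142.0, 230.0], [169.0, 230.0], [321.0, 229.0], [347.0, 229.0]]
0.011 -0.05 [[129.0, 246.0], [158.0, 246.0], [330.0, 246.0], [359.0, 245.0]]
-0.011 0 [[163.0, 238.0], [184.0, 238.0], [307.0, 238.0], [328.0, 238.0]]
-0.011 -0.013 [[158.0, 248.0], [180.0, 248.0], [311.0, 247.0], [334.0, 247.0]]
-0.011 -0.02 [[154.0, 253.0], [177.0, 253.0], [314.0, 253.0], [337.0, 253.0]]
-0.011 -0.032 [[147.0, 264.0], [172.0, 264.0], [318.0, 264.0], [343.0, 264.0]]
-0.011 -0.05 [[135.0, 284.0], [163.0, 284.0], [326.0, 283.0], [354.0, 283.0]]
```

The images and the 6 N contact agree that the real finger tips sit about 31 mm short of the reported TCP along the tool. The open pad gap of 162 px and the tip row 232 when shut both show it. So the grasp was simply too high, and I'll re-plan with that effective tip.

```bash
cat >> h.py <<'E'
KT=.031   # real (shut) tip lies KT behind the reported TCP
def tcp(P,Q): return np.asarray(P)+Q@[0,0,KT]
E
python3 - <<'E'
from h import *;from workcell import *
s=read_state();o=(.5855,.0284,-.137);print(s["time"],s["width"])
for pt,D,hd0 in(((.061,.098,.053),.135,0),((.061,.098,.053),.145,0),((.063,-.104,.053),.11,0)):
  for tg in(-45,-50,-40,-35):
    q=s["q"];L=[]
    for z in(.2,.1,0):
        Q=Rdown(o[2],np.radians(90+tg));q,e=ik(tcp(orgpt(o,np.array(pt)+[0,0,D+z]),Q),Q,q)
        L.append((q[[2,3,4,5]].round(2).tolist(),round(e,3)))
    print(D,tg,L)
E
```

```text
11.75 0.6805340484677016
0.135 -45 [([2.0, -0.48, 0.68, 2.27], np.float64(0.0)), ([2.13, -0.64, 0.51, 2.46], np.float64(0.0)), ([2.21, -0.73, 0.34, 2.55], np.float64(0.042))]
0.135 -50 [([1.94, -0.37, 0.77, 2.16], np.float64(0.0)), ([2.07, -0.47, 0.59, 2.29], np.float64(0.0)), ([2.17, -0.68, 0.42, 2.52], np.float64(0.0))]
0.135 -40 [([2.06, -0.63, 0.6, 2.41], np.float64(0.0)), ([2.17, -0.75, 0.44, 2.55], np.float64(0.024)), ([2.24, -0.76, 0.27, 2.55], np.float64(0.09))]
0.135 -35 [([2.12, -0.78, 0.52, 2.55], np.float64(0.009)), ([2.21, -0.78, 0.36, 2.55], np.float64(0.068)), ([2.27, -0.79, 0.19, 2.55], np.float64(0.14))]
0.145 -45 [([1.98, -0.47, 0.7, 2.26], np.float64(0.0)), ([2.12, -0.62, 0.53, 2.43], np.float64(0.0)), ([2.2, -0.73, 0.36, 2.55], np.float64(0.035))]
0.145 -50 [([1.92, -0.37, 0.79, 2.15], np.float64(0.0)), ([2.06, -0.46, 0.61, 2.27], np.float64(0.0)), ([2.16, -0.65, 0.43, 2.49], np.float64(0.0))]
0.145 -40 [([2.05, -0.61, 0.61, 2.39], np.float64(0.0)), ([2.17, -0.75, 0.45, 2.55], np.float64(0.018)), ([2.23, -0.76, 0.28, 2.55], np.float64(0.083))]
0.145 -35 [([2.1, -0.78, 0.54, 2.55], np.float64(0.003)), ([2.2, -0.78, 0.37, 2.55], np.float64(0.061)), ([2.26, -0.79, 0.21, 2.55], np.float64(0.132))]
0.11 -45 [([2.11, 0.07, 0.55, 1.47], np.float64(0.0)), ([2.24, 0.11, 0.35, 1.43], np.float64(0.0)), ([2.34, 0.32, 0.12, 1.21], np.float64(0.0))]
0.11 -50 [([2.05, 0.05, 0.67, 1.49], np.float64(0.0)), ([2.18, 0.07, 0.46, 1.47], np.float64(0.0)), ([2.28, 0.13, 0.24, 1.4], np.float64(0.0))]
0.11 -40 [([2.18, 0.1, 0.44, 1.44], np.float64(0.0)), ([2.3, 0.19, 0.22, 1.35], np.float64(0.0)), ([2.39, 2.14, 0.05, -0.6], np.float64(0.0))]
0.11 -35 [([2.24, 0.15, 0.31, 1.39], np.float64(0.0)), ([2.36, 0.51, 0.1, 1.03], np.float64(0.0)), ([2.44, 2.87, 0.18, -1.34], np.float64(0.0))]
```

```bash
python3 - <<'E'
from h import *;from workcell import *
s=read_state();p,Q=cur(s);print(p)
a=.405;t=np.radians(-50);G=Rdown(a,t);u=np.array([np.cos(a),np.sin(a)])
g=np.array([.4615,.3365])+.05*u
p,Q=plan(p,Q,tcp([*g,.045],G),G,4)
p,Q=plan(p,Q,tcp([*g,.010],G),G,3)
print((p-[.4615,.3365,0])@rz(a))
E
```

```text
[0.50516786 0.35796925 0.07108593]
4 rows travel [0.06, 0.01, 0.25] rot [0.0, -0.71, 0.01] | end [0.4853 0.3473 0.025 ]
3 rows travel [0.18, 0.0, 0.15] rot [0.0, 0.01, 0.0] | end [ 0.4854  0.3473 -0.0101]
[ 0.02625829  0.0005397  -0.01013478]
```

apply_moves(fingers=[1, 1, 1, 1, 1, 1, 1, 1], travel=[[0.06, 0.01, 0.25], [0.06, 0.01, 0.25], [0.06, 0.01, 0.25], [0.06, 0.01, 0.25], [0.18, 0, 0.15], [0.18, 0, 0.15], [0.18, 0, 0.15], [0, 0, 0]], rotation=[[0, -0.71, 0.01], [0, -0.71, 0.01], [0, -0.71, 0.01], [0, -0.71, 0.01], [0, 0, 0], [0, 0, 0], [0, 0, 0], [0, 0, 0]])

```text
time: 12.55
tool_pos: [0.4831, 0.346, -0.0129]
tcp_rot: [2.639, 0.544, -1.245]
wrist_force: [0.2, 0.2, 0.5]
width: 1.0
grip_force: 0.0
```

apply_moves(fingers=[1, 0.7, 0.6, 0.5, 0, 0, 0, 0], travel=[[-0.04, 0, -0.03], [0, 0, 0], [0, 0, 0], [0, 0, 0], [0, 0, 0], [0, 0, 0], [0, 0, 0], [0, 0, 0]], rotation=[[0, 0, 0], [0, 0, 0], [0, 0, 0], [0, 0, 0], [0, 0, 0], [0, 0, 0], [0, 0, 0], [0, 0, 0]], newtons=60)

```text
time: 13.35
tool_pos: [0.4841, 0.3466, -0.0085]
tcp_rot: [2.64, 0.544, -1.244]
wrist_force: [1.7, 2.2, 5.3]
width: 0.548
grip_force: 62.1
```

```bash
python3 - <<'E'
from h import *;from workcell import *
s=read_state();o=(.5855,.0284,-.137);print(s["width"],s["grip_force"],s["wrist_force"],s["tool_pos"])
p,Q=cur(s);print((p-[.4615,.3365,0])@rz(.405),np.degrees(np.arcsin(Q[2,0])),np.arctan2(Q[1,0],Q[0,0]))
q_=s["q"]
def chk(P,Qm):
    global q_;q_,e=ik(P,Qm,q_);print("   ik",np.round(q_,2),round(e,3))
p,Q=plan(p,Q,[p[0],p[1],.19],Q,5);chk(p,Q)
U=Rdown(o[2],np.radians(40));T=lambda dx,dy,z:tcp(orgpt(o,[.061+dx,.098+dy,.053+.145+z]),U)
p1,Q1=plan(p,Q,T(-.08,.10,.14),U,15);chk(p1,Q1)
p2,Q2=plan(p1,Q1,T(0,0,.115),U,5);chk(p2,Q2)
E
```

```text
0.5482590676241171 62.093578577041626 [1.73619772 2.19047783 5.3074654 ] [ 0.48412032  0.34662923 -0.00846185]
[ 0.0247815   0.00039697 -0.00846185] -50.448196716121096 0.40646225656208224
5 rows travel [-0.61, 0.0, -0.51] rot [0.0, 0.0, 0.0] | end [0.4852 0.3472 0.1903]
   ik [0.52 0.75 1.17 0.1  2.09 1.7 ] 0.0
15 rows travel [0.14, 0.22, -0.19] rot [0.04, 0.98, 0.38] | end [0.6168 0.2209 0.3149]
   ik [ 0.53 -0.18  2.02 -0.58  0.8   2.54] 0.0
5 rows travel [0.17, 0.39, 0.27] rot [-0.01, -0.0, -0.0] | end [0.6789 0.1142 0.29  ]
   ik [ 0.27 -0.15  2.04 -0.44  0.64  2.25] 0.0
```

```bash
python3 - <<'E'
from h import *;from workcell import *
s=read_state();o=(.5855,.0284,-.137)
p,Q=cur(s);q_=s["q"]
def chk(P,Qm):
    global q_;q_,e=ik(P,Qm,q_);print("   ik",np.round(q_,2),round(e,3))
for i in range(5): p=p+Q@(np.array([-.61,0,-.51])*.05)
chk(p,Q)
U=Rdown(o[2],np.radians(40));T=lambda dx,dy,z:tcp(orgpt(o,[.061+dx,.098+dy,.053+.145+z]),U)
p1,Q1=plan(p,Q,T(-.05,.02,.14),U,16);chk(p1,Q1)
E
```

```text
ik [0.52 0.75 1.17 0.1  2.09 1.7 ] 0.0
16 rows travel [0.14, 0.31, -0.17] rot [0.03, 0.92, 0.36] | end [0.6336 0.1408 0.316 ]
   ik [ 0.36 -0.23  2.06 -0.49  0.73  2.34] 0.0
```

apply_moves(fingers=[0, 0, 0, 0, 0], travel=[[-0.61, 0, -0.51], [-0.61, 0, -0.51], [-0.61, 0, -0.51], [-0.61, 0, -0.51], [-0.61, 0, -0.51]], rotation=[[0, 0, 0], [0, 0, 0], [0, 0, 0], [0, 0, 0], [0, 0, 0]])

```text
time: 13.85
tool_pos: [0.4845, 0.3467, 0.1896]
tcp_rot: [2.639, 0.544, -1.246]
wrist_force: [0.2, 0.6, -1.3]
width: 0.546
grip_force: 61.7
```

apply_moves(fingers=[0, 0, 0, 0, 0, 0, 0, 0, 0, 0, 0, 0], travel=[[0.14, 0.31, -0.17], [0.14, 0.31, -0.17], [0.14, 0.31, -0.17], [0.14, 0.31, -0.17], [0.14, 0.31, -0.17], [0.14, 0.31, -0.17], [0.14, 0.31, -0.17], [0.14, 0.31, -0.17], [0.14, 0.31, -0.17], [0.14, 0.31, -0.17], [0.14, 0.31, -0.17], [0.14, 0.31, -0.17]], rotation=[[0.03, 0.92, 0.36], [0.03, 0.92, 0.36], [0.03, 0.92, 0.36], [0.03, 0.92, 0.36], [0.03, 0.92, 0.36], [0.03, 0.92, 0.36], [0.03, 0.92, 0.36], [0.03, 0.92, 0.36], [0.03, 0.92, 0.36], [0.03, 0.92, 0.36], [0.03, 0.92, 0.36], [0.03, 0.92, 0.36]])

```text
time: 15.05
tool_pos: [0.6269, 0.1995, 0.2684]
tcp_rot: [3.015, -0.001, 0.478]
wrist_force: [-0.8, -0.2, -1.4]
width: 0.546
grip_force: 61.7
```

apply_moves(fingers=[0, 0, 0, 0, 0, 0], travel=[[0.14, 0.31, -0.17], [0.14, 0.31, -0.17], [0.14, 0.31, -0.17], [0.14, 0.31, -0.17], [0, 0, 0], [0, 0, 0]], rotation=[[0.03, 0.92, 0.36], [0.03, 0.92, 0.36], [0.03, 0.92, 0.36], [0.03, 0.92, 0.36], [0, 0, 0], [0, 0, 0]])

```text
time: 15.65
tool_pos: [0.6323, 0.1405, 0.3137]
tcp_rot: [2.896, -0.197, 1.059]
wrist_force: [0.1, 0.7, -1.2]
width: 0.551
grip_force: 61.9
```

```bash
cat > st.py <<'E'
from h import *;from workcell import *
s=read_state();p,Q=cur(s)
print(s["time"],np.round(p,4),"tip",np.round(p-Q@[0,0,KT],4),"tilt",round(np.degrees(np.arctan2(Q[2,0],np.hypot(Q[0,0],Q[1,0]))),2),"head",round(np.arctan2(Q[1,0],Q[0,0]),4),"roll",round(np.degrees(np.arcsin(Q[2,1])),2),"q",np.round(s["q"],2),"F",np.round(s["wrist_force"],1),s["width"],s["grip_force"])
E
python3 st.py; python3 - <<'E'
from h import *;from workcell import *
d=read_camera("scene");print([(t["location"],t["p"]) for t in tip_of("scene","tv_foot")],[(t["location"],t["p"]) for t in tip_of("scene","tv_remote")])
t=read_camera("top");print([(x["location"],x["p"]) for x in tip_of("top","tv_foot")])
a=cv2.resize(d["image"][60:260,170:370],(400,400),interpolation=cv2.INTER_CUBIC);b=cv2.resize(t["image"][60:260,170:370],(400,400),interpolation=cv2.INTER_CUBIC)
cv2.imwrite("pics/c9.png",np.hstack([a,b])[:,:,::-1]);cv2.imwrite("pics/sc9.png",d["image"][:,:,::-1])
E
```

```text
15.65 [0.6323 0.1405 0.3137] tip [0.6125 0.1434 0.3374] tilt 40.19 head -0.1339 roll 0.26 q [ 0.36 -0.23  2.07 -0.49  0.73  2.34] F [ 0.1  0.7 -1.2] 0.5506264392752064 61.86380624771118
[([282.8, 189.7], 0.71), ([434.0, 288.6], 0.59), ([290.8, 165.0], 0.29)] [([281.9, 168.1], 0.88), ([419.2, 262.9], 0.84)]
[([95.8, 202.0], 0.84)]
```

```bash
cat >> h.py <<'E'
def hold(pg,Qg,rx,ry,ra):   # remote pose in tool frame, centred between the pads
    Rr=rz(ra);t=Qg.T@(np.array([rx,ry,0])-pg);t[1]=0;A=Qg.T@Rr;return t,A
E
python3 - <<'E'
from h import *;from workcell import *
pg=np.array([.4841,.3466,-.0085]);Qg=R.from_rotvec([2.64,.544,-1.244]).as_matrix()
t,A=hold(pg,Qg,.4615,.3365,.405);np.savez("hold_tv.npz",t=t,A=A)
s=read_state();p,Q=cur(s);M=Q@A;O=p+Q@t
foot=O+M@[-.095,0,.011];print("remote axes",M.round(3).tolist(),"foot",foot.round(4),"org",((foot-[.5855,.0284,0])@rz(-.137)).round(4))
d=read_camera("scene");print("scene foot",proj(d,foot),"origin",proj(d,O))
E
```

```text
remote axes [[-0.013, 0.137, -0.991], [0.004, 0.991, 0.137], [1.0, -0.002, -0.014]] foot [0.6165 0.1434 0.1951] org [0.015  0.1182 0.1951]
scene foot [[280.66057575 188.6633066 ]] origin [[279.56707238 171.86144472]]
```

View pics/c9.png

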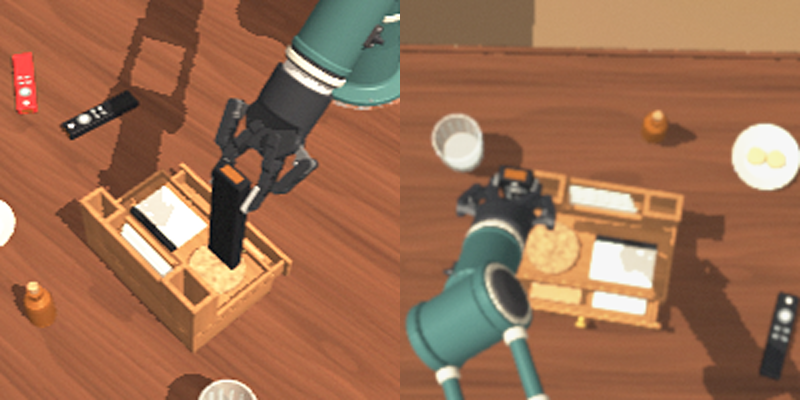

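The crop shows the remote held upright over the tray with its buttons to the front. The wide bay mouth is at about scene px (265,202). I'll refine the organiser pose from the saved close-up edges before inserting.

```bash
cat > fitorg.py <<'E'
from h import *
# edge alignment: maximise gradient magnitude along predicted sharp edges in saved wrist views
def fit(views,segs,p0):
    G=[]
    for d in views:
        g=cv2.GaussianBlur(d["image"],(0,0),1.0).astype(float)
        G.append((d,np.hypot(cv2.Sobel(g,-1,1,0),cv2.Sobel(g,-1,0,1)).max(2).astype(np.float32)))
    S=np.concatenate([np.linspace(a,b,40) for a,b in segs])
    def c(p):
        t=0
        for d,g in G:
            u=proj(d,orgpt(p,S)).astype(np.float32);v=cv2.remap(g,u[None,:,:],None,cv2.INTER_LINEAR,borderValue=0)[0]
            t-=np.minimum(v,150).sum()
        return t
    best=None
    for dx in(-.004,0,.004):
        for dy in(-.004,0,.004):
            q=np.array(p0)+[dx,dy,0];r=minimize(c,q,method="Nelder-Mead",options=dict(initial_simplex=np.array([q]*4)+np.vstack([np.zeros(3),np.diag([.003,.003,.015])])))
            if best is None or r.fun<best.fun: best=r
    return best.x,best.fun,c(p0)
h=.066;SEG=[((-.085,-.135,h),(-.085,.135,h)),((-.085,.135,h),(.037,.135,h)),((-.085,-.135,h),(.037,-.135,h)),
((.037,-.135,.128),(.085,-.135,.128)),((.037,-.135,.128),(.037,-.081,.128)),((.049,-.127,.128),(.049,-.081,.128)),((.077,-.127,.128),(.077,-.081,.128)),((.049,-.127,.128),(.077,-.127,.128)),((.049,-.081,.128),(.077,-.081,.128)),((.085,-.135,.128),(.085,-.073,.128)),
((.037,.135,.138),(.085,.135,.138)),((.037,.061,.138),(.037,.135,.138)),((.045,.069,.138),(.045,.127,.138)),((.077,.069,.138),(.077,.127,.138)),((.045,.069,.138),(.077,.069,.138)),((.045,.127,.138),(.077,.127,.138)),((.085,.135,.138),(.085,.061,.138))]
if __name__=="__main__":
    def ld(k):
        v=np.load(k+".npz");return {n:v[n] for n in v.files}
    for ks in(["w1"],["w2"],["w3"],["w1","w2","w3"]): print(ks,*fit([ld(k) for k in ks],SEG,(.5855,.0284,-.137)))
E
python3 fitorg.py
python3 - <<'E'
from fitorg import *;from workcell import *
D=read_camera("top");t=fit([D],SEG,(.5855,.0284,-.137));S=read_camera("scene");print("top",t,"scene",fit([S],SEG,(.5855,.0284,-.137)))
E
```

```text
['w1'] [ 0.58463757  0.02849649 -0.12934984] -17056.916015625 -16705.148
['w2'] [ 0.58358135  0.02903717 -0.14062538] -46121.01171875 -43892.215
['w3'] [ 0.58384221  0.02881663 -0.13667429] -31218.640625 -28604.438
['w1', 'w2', 'w3'] [ 0.58438409  0.02874646 -0.13039144] -93138.0625 -89201.8
top (array([ 0.58584187,  0.02854071, -0.1377473 ]), np.float64(-85959.6875), np.float32(-85802.61)) scene (array([ 0.58712801,  0.02340593, -0.13835669]), np.float64(-90281.625), np.float32(-84344.18))
```

```bash
cat > place.py <<'E'
from h import *;from workcell import *
O=(.5845,.0286,-.137)
def target(hf,org_foot,L,T):
    v=np.load(hf);t,A=v["t"],v["A"];c=rz(O[2])
    M=np.c_[[0,0,1],c[:,1],-c[:,0]];Q1=M@A.T
    return orgpt(O,org_foot)-M@[-L/2,0,T/2]-Q1@t,Q1
def foot(hf,L,T):
    v=np.load(hf);s=read_state();p,Q=cur(s);M=Q@v["A"];f=p+Q@v["t"]+M@[-L/2,0,T/2]
    print("foot org",((f-[O[0],O[1],0])@rz(O[2])).round(4),"axis",M[:,0].round(3),"F",s["wrist_force"].round(1),"t",s["time"])
    return p,Q,s["q"]
E
python3 - <<'E'
from place import *
p,Q,q=foot("hold_tv.npz",.19,.022)
for f,n in(((.061,.098,.165),4),((.061,.098,.120),4),((.061,.098,.055),8)):
    P,Q1=target("hold_tv.npz",f,.19,.022);p,Q=plan(p,Q,P,Q1,n);q,e=ik(p,Q,q);print(q.round(2),e.round(4))
E
```

```text
foot org [0.0156 0.1178 0.1948] axis [-0.013  0.004  1.   ] F [ 0.4  0.5 -0.6] t 16.05
4 rows travel [0.08, 0.1, 0.27] rot [0.0, -0.03, 0.0] | end [0.6776 0.1146 0.2839]
[ 0.27 -0.14  2.04 -0.44  0.64  2.26] 0.0
4 rows travel [-0.14, -0.0, 0.17] rot [0.0, -0.0, 0.0] | end [0.6777 0.1144 0.2398]
[ 0.27 -0.1   2.09 -0.5   0.56  2.33] 0.0
8 rows travel [-0.1, -0.0, 0.13] rot [0.0, -0.0, 0.0] | end [0.6799 0.1139 0.1743]
[ 0.27 -0.03  2.15 -0.63  0.44  2.48] 0.0
```

apply_moves(fingers=[0, 0, 0, 0, 0, 0, 0, 0, 0, 0], travel=[[0.08, 0.1, 0.27], [0.08, 0.1, 0.27], [0.08, 0.1, 0.27], [0.08, 0.1, 0.27], [0, 0, 0], [-0.14, 0, 0.17], [-0.14, 0, 0.17], [-0.14, 0, 0.17], [-0.14, 0, 0.17], [0, 0, 0]], rotation=[[0, -0.03, 0], [0, -0.03, 0], [0, -0.03, 0], [0, -0.03, 0], [0, 0, 0], [0, 0, 0], [0, 0, 0], [0, 0, 0], [0, 0, 0], [0, 0, 0]])

```text
time: 17.05
tool_pos: [0.6753, 0.1139, 0.2362]
tcp_rot: [2.904, -0.198, 1.038]
wrist_force: [0.4, 0.3, -1.9]
width: 0.548
grip_force: 61.8
```

```bash
python3 - <<'E'
from place import *
p,Q,q=foot("hold_tv.npz",.19,.022)
P,Q1=target("hold_tv.npz",(.061,.098,.055),.19,.022);p,Q=plan(p,Q,P,Q1,8)
E
```

```text
foot org [0.0584 0.0964 0.1165] axis [0.004 0.004 1.   ] F [ 0.4  0.3 -1.9] t 17.05
8 rows travel [-0.09, -0.0, 0.12] rot [0.0, 0.0, 0.0] | end [0.6778 0.1132 0.1762]
```

apply_moves(fingers=[0, 0, 0, 0, 0, 0, 0, 0, 0], travel=[[-0.09, -0.02, 0.12], [-0.09, 0, 0.12], [-0.09, 0, 0.12], [-0.09, 0, 0.12], [-0.09, 0, 0.12], [-0.09, 0, 0.12], [-0.09, 0, 0.12], [-0.06, 0, 0.08], [0, 0, 0]], rotation=[[0, 0, 0], [0, 0, 0], [0, 0, 0], [0, 0, 0], [0, 0, 0], [0, 0, 0], [0, 0, 0], [0, 0, 0], [0, 0, 0]])

```text
time: 17.95
tool_pos: [0.6794, 0.1142, 0.1809]
tcp_rot: [2.903, -0.199, 1.042]
wrist_force: [0.8, 1.1, -1.2]
width: 0.548
grip_force: 61.8
```

```bash
python3 -c "
from place import *
foot('hold_tv.npz',.19,.022)"; python3 st.py
```

```text
foot org [0.0627 0.0974 0.0612] axis [0.001 0.003 1.   ] F [ 0.8  1.1 -1.2] t 17.95
17.95 [0.6794 0.1142 0.1809] tip [0.6599 0.1171 0.2048] tilt 39.51 head -0.1344 roll 0.27 q [ 0.27 -0.04  2.15 -0.62  0.46  2.46] F [ 0.8  1.1 -1.2] 0.5484485419406356 61.8014395236969
```

apply_moves(fingers=[0, 0, 0], travel=[[-0.06, 0, 0.07], [-0.04, 0, 0.05], [0, 0, 0]], rotation=[[0, 0, 0], [0, 0, 0], [0, 0, 0]])

```text
time: 18.25
tool_pos: [0.6797, 0.1144, 0.1741]
tcp_rot: [2.903, -0.199, 1.044]
wrist_force: [-0.3, -0.6, -1.6]
width: 0.55
grip_force: 61.8
```

apply_moves(fingers=[0, 0], travel=[[-0.02, 0, 0.03], [0, 0, 0]], rotation=[[0, 0, 0], [0, 0, 0]])

```text
time: 18.45
tool_pos: [0.6802, 0.1144, 0.1728]
tcp_rot: [2.902, -0.199, 1.045]
wrist_force: [-0.6, -0.3, -1.7]
width: 0.548
grip_force: 61.8
```

apply_moves(fingers=[0, 0, 0], travel=[[-0.03, 0, 0.04], [-0.03, 0, 0.03], [0, 0, 0]], rotation=[[0, 0, 0], [0, 0, 0], [0, 0, 0]])

```text
time: 18.75
tool_pos: [0.6824, 0.1147, 0.1724]
tcp_rot: [2.9, -0.198, 1.054]
wrist_force: [-4.9, -2.0, 9.7]
width: 0.545
grip_force: 62.7
```

```bash
python3 -c "
from place import *
foot('hold_tv.npz',.19,.022)"
```

```text
foot org [0.0666 0.0984 0.0525] axis [-0.007  0.002  1.   ] F [-4.9 -2.   9.7] t 18.75
```

apply_moves(fingers=[0.62, 0.75, 0.8, 0.8, 0.8, 0.8, 0.9, 1, 1], travel=[[0, 0, 0], [0, 0, 0], [0, 0, 0], [0, 0, -0.2], [0, 0, -0.4], [0, 0, -0.6], [0, 0, -0.8], [0, 0, -0.8], [0, 0, -0.4]], rotation=[[0, 0, 0], [0, 0, 0], [0, 0, 0], [0, 0, 0], [0, 0, 0], [0, 0, 0], [0, 0, 0], [0, 0, 0], [0, 0, 0]])

```text
time: 19.65
tool_pos: [0.5784, 0.1297, 0.2957]
tcp_rot: [2.903, -0.199, 1.052]
wrist_force: [0.8, 0.8, 0.6]
width: 1.003
grip_force: 0.0
```

```bash
python3 st.py; python3 wr.py w10 tv_remote wide_floor organiser; python3 - <<'E'
from place import *
d=read_camera("scene");print([(x["location"],x["p"]) for x in tip_of("scene","tv_remote")],[(list(x["bbox"]),x["p"]) for x in regions_of("scene","tv_remote")])
c=rz(O[2]);C=[orgpt(O,[.061+dx,.098+dy,.053+z]) for dx in(-.011,.011) for dy in(-.024,.024) for z in(.08,.19)]
u=proj(d,C);print("pred",u.min(0),u.max(0)-u.min(0),"origin",proj(d,orgpt(O,[.072,.098,.148])))
s=read_state();p,Q=cur(s)
Gs=Rdown(-.265,np.radians(-48));g=np.array([.430,-.2955])+.04*np.array([np.cos(-.265),np.sin(-.265)])
q=s["q"]
print("path");q=path(q,[((.55,.05,.36),-.15,0),((.42,-.25,.30),-.265,-20),(tcp([*g,.06],Gs),-.265,-48)])
E
```

```text
19.65 [0.5784 0.1297 0.2957] tip [0.5587 0.1325 0.3195] tilt 39.84 head -0.1363 roll 0.06 q [ 0.38 -0.34  2.18 -0.49  0.74  2.36] F [0.8 0.8 0.6] 1.0034140024636318 0.0
19.7 [ 0.382 -0.339  2.174 -0.492  0.74   2.36 ] [0.5786 0.1302 0.2983] [ 2.902 -0.199  1.057] [ 0.1 -0.6  2.2]
tv_remote [([252.8, 188.7], 0.89, array([0.7219, 0.1063, 0.    ]))]
wide_floor [([248.7, 215.0], 0.79, array([0.6567, 0.1224, 0.053 ]))]
organiser [([311.1, 253.9], 0.89, array([0.5896, 0.0244, 0.    ]))]
cam [0.5310994  0.13652927 0.47833689] axis [ 0.36614439 -0.05113263 -0.92915216]
[([262.8, 199.7], 0.97), ([414.8, 257.4], 0.96)] [([398.5, 231.5, 37.4, 61.7], 0.89), ([258.3, 175.8, 18.9, 35.0], 0.58)]
pred [254.9059666  176.18696619] [18.13950541 35.53158783] origin [[260.80728156 203.694919  ]]
path
[0.55 0.05 0.36] -0.15 0 [ 0.05 -0.03  1.64 -0.    1.52  1.77] maxstep 0.08 err 0.0
[ 0.42 -0.25  0.3 ] -0.27 -20 [-0.52  0.11  1.65 -0.09  1.72  1.32] maxstep 0.04 err 0.0
[ 0.446 -0.3    0.039] -0.27 -48 [-0.51  0.75  1.45 -0.19  1.76  1.37] maxstep 0.05 err 0.0
```

```bash
python3 - <<'E'
from place import *
s=read_state();p,Q=cur(s)
p,Q=plan(p,Q,(.53,.03,.36),Rdown(-.15,0),8)
p,Q=plan(p,Q,(.42,-.26,.30),Rdown(-.266,0),8)
a=-.266;G=Rdown(a,np.radians(-50));g=np.array([.4303,-.2957])+.036*np.array([np.cos(a),np.sin(a)])
p,Q=plan(p,Q,tcp([*g,.07],G),G,9)
E
```

```text
8 rows travel [-0.01, 0.26, -0.2] rot [0.0, -0.82, 0.02] | end [0.5307 0.0305 0.3606]
8 rows travel [-0.12, 0.77, 0.15] rot [-0.0, -0.0, 0.13] | end [ 0.4221 -0.2616  0.3004]
9 rows travel [0.28, 0.07, 0.51] rot [0.0, -0.93, 0.0] | end [ 0.4418 -0.2994  0.0485]
```

apply_moves(fingers=[1, 1, 1, 1, 1, 1, 1, 1], travel=[[-0.01, 0.26, -0.2], [-0.01, 0.26, -0.2], [-0.01, 0.26, -0.2], [-0.01, 0.26, -0.2], [-0.01, 0.26, -0.2], [-0.01, 0.26, -0.2], [-0.01, 0.26, -0.2], [-0.01, 0.26, -0.2]], rotation=[[0, -0.82, 0.02], [0, -0.82, 0.02], [0, -0.82, 0.02], [0, -0.82, 0.02], [0, -0.82, 0.02], [0, -0.82, 0.02], [0, -0.82, 0.02], [0, -0.82, 0.02]])

```text
time: 20.8
tool_pos: [0.531, 0.0297, 0.3616]
tcp_rot: [-3.131, 0.242, 0.002]
wrist_force: [0.1, 0.3, 0.3]
width: 1.0
grip_force: 0.0
```

apply_moves(fingers=[1, 1, 1, 1, 1, 1, 1, 1, 1], travel=[[-0.12, 0.77, 0.15], [-0.12, 0.77, 0.15], [-0.12, 0.77, 0.15], [-0.12, 0.77, 0.15], [-0.12, 0.77, 0.15], [-0.12, 0.77, 0.15], [-0.12, 0.77, 0.15], [-0.12, 0.77, 0.15], [0, 0, 0]], rotation=[[0, 0, 0.13], [0, 0, 0.13], [0, 0, 0.13], [0, 0, 0.13], [0, 0, 0.13], [0, 0, 0.13], [0, 0, 0.13], [0, 0, 0.13], [0, 0, 0]])

```text
time: 21.7
tool_pos: [0.4199, -0.2647, 0.2984]
tcp_rot: [-3.111, 0.42, 0.002]
wrist_force: [0.2, 0.0, 0.6]
width: 1.004
grip_force: 0.0
```

```bash
python3 wr.py w11 slim_remote; python3 - <<'E'
from place import *
v=np.load("w11.npz");d={k:v[k] for k in v.files}
for th in(70,90):
    g=d["image"].max(2);u=proj(d,[.43,-.2955,.01])[0];m=np.zeros(g.shape,np.uint8);cv2.circle(m,tuple(int(x) for x in u),70,1,-1);m&=(g<th).astype(np.uint8)
    n,lab,st,_=cv2.connectedComponentsWithStats(m);k=1+np.argmax(st[1:,4]);c,_=cv2.findContours((lab==k).astype(np.uint8),cv2.RETR_EXTERNAL,cv2.CHAIN_APPROX_NONE)
    mm=cv2.drawContours(np.zeros_like(m),c,-1,1,-1).astype(float);print(u,mm.sum(),fitbox([d],[mm],np.array([.4303,-.2957,-.266]),.15,.036,.018))
p,Q=cur(read_state())
a=-.266;G=Rdown(a,np.radians(-50));g=np.array([.4303,-.2957])+.036*np.array([np.cos(a),np.sin(a)])
p,Q=plan(p,Q,tcp([*g,.07],G),G,9)
p,Q=plan(p,Q,tcp([*g,.011],G),G,5)
E
```

```text
21.75 [-0.611 -0.124  1.844  0.003  1.423  1.227] [ 0.4211 -0.2629  0.2992] [-3.11   0.418 -0.   ] [ 0.4  0.1 -0.1]
slim_remote [([365.7, 85.1], 0.66, array([ 0.4693, -0.4665,  0.    ])), ([267.5, 138.9], 0.65, array([ 0.4284, -0.2954,  0.    ]))]
cam [ 0.49711138 -0.28633071  0.46921933] axis [-0.30115974  0.08498723 -0.94977891]
[267.66804897 138.78983888] 1980.0 (array([ 0.43000462, -0.29538799, -0.25006999]), np.float64(142.98039215686273))
[267.66804897 138.78983888] 2185.0 (array([ 0.43053222, -0.29594951, -0.26354256]), np.float64(156.67450980392158))
9 rows travel [0.28, 0.07, 0.51] rot [-0.0, -0.93, 0.0] | end [ 0.4417 -0.2989  0.0478]
5 rows travel [0.18, 0.0, 0.14] rot [-0.0, 0.01, 0.01] | end [ 0.4437 -0.2993 -0.0092]
```

apply_moves(fingers=[1, 1, 1, 1, 1, 1, 1, 1, 1, 1], travel=[[0.28, 0.07, 0.51], [0.28, 0.07, 0.51], [0.28, 0.07, 0.51], [0.28, 0.07, 0.51], [0.28, 0.07, 0.51], [0.28, 0.07, 0.51], [0.28, 0.07, 0.51], [0.28, 0.07, 0.51], [0.28, 0.07, 0.51], [0, 0, 0]], rotation=[[0, -0.93, 0], [0, -0.93, 0], [0, -0.93, 0], [0, -0.93, 0], [0, -0.93, 0], [0, -0.93, 0], [0, -0.93, 0], [0, -0.93, 0], [0, -0.93, 0], [0, 0, 0]])

```text
time: 22.8
tool_pos: [0.4391, -0.2945, 0.0388]
tcp_rot: [-2.71, 0.35, 1.293]
wrist_force: [-0.2, 1.4, -2.6]
width: 1.001
grip_force: 0.0
```

```bash
python3 - <<'E'
from place import *
s=read_state();p,Q=cur(s);print(s["time"],p)
a=-.263;G=Rdown(a,np.radians(-50));g=np.array([.4303,-.2957])+.036*np.array([np.cos(a),np.sin(a)])
p,Q=plan(p,Q,tcp([*g,.012],G),G,5)
E
```

```text
22.8 [ 0.43907823 -0.29447371  0.03878675]
5 rows travel [0.15, 0.01, 0.11] rot [-0.01, 0.04, 0.01] | end [ 0.441  -0.2973 -0.0077]
```

apply_moves(fingers=[1, 1, 1, 1, 1, 1], travel=[[0.14, 0.01, 0.1], [0.14, 0.01, 0.1], [0.14, 0.01, 0.1], [0.14, 0.02, 0.1], [0.14, 0.02, 0.1], [0, 0, 0]], rotation=[[0, 0.04, 0], [0, 0.04, 0], [0, 0.04, 0], [0, 0.04, 0], [0, 0.04, 0], [0, 0, 0]])

```text
time: 23.4
tool_pos: [0.4455, -0.303, 0.0069]
tcp_rot: [-2.742, 0.361, 1.241]
wrist_force: [0.0, 0.6, -0.2]
width: 0.995
grip_force: 0.0
```

```bash
python3 - <<'E'
from place import *
s=read_state();p,Q=cur(s);print(s["time"],p,s["wrist_force"])
a=-.263;print("tcp in remote",(p-[.4303,-.2957,0])@rz(a),"tilt",np.degrees(np.arcsin(Q[2,0])),"head",np.arctan2(Q[1,0],Q[0,0]))
G=Rdown(a,np.radians(-50));g=np.array([.4303,-.2957])+.036*np.array([np.cos(a),np.sin(a)])
p,Q=plan(p,Q,tcp([*g,.012],G),G,2)
E
```

```text
23.4 [ 0.44554579 -0.30298999  0.00693635] [ 0.04616866  0.6326098  -0.15968342]
tcp in remote [ 0.01661679 -0.00307574  0.00693635] tilt -48.73922424258579 head -0.26030714270982863
2 rows travel [0.08, -0.03, 0.13] rot [-0.01, -0.11, 0.01] | end [ 0.4419 -0.2989 -0.0076]
```

apply_moves(fingers=[1, 1, 1], travel=[[0.08, -0.03, 0.13], [0.08, -0.03, 0.12], [0, 0, 0]], rotation=[[0, -0.11, 0], [0, -0.11, 0], [0, 0, 0]])

```text
time: 23.7
tool_pos: [0.4415, -0.298, -0.009]
tcp_rot: [-2.722, 0.357, 1.277]
wrist_force: [-0.1, -0.1, -1.0]
width: 0.998
grip_force: 0.0
```

apply_moves(fingers=[0.6, 0.5, 0.45, 0, 0, 0, 0, 0], travel=[[0, 0, 0], [0, 0, 0], [0, 0, 0], [0, 0, 0], [0, 0, 0], [0, 0, 0], [0, 0, 0], [0, 0, 0]], rotation=[[0, 0, 0], [0, 0, 0], [0, 0, 0], [0, 0, 0], [0, 0, 0], [0, 0, 0], [0, 0, 0], [0, 0, 0]], newtons=60)

```text
time: 24.5
tool_pos: [0.4431, -0.2992, -0.0068]
tcp_rot: [-2.726, 0.359, 1.272]
wrist_force: [2.5, -1.5, 4.1]
width: 0.406
grip_force: 60.2
```

```bash
python3 st.py; python3 - <<'E'
from place import *
s=read_state();p,Q=cur(s)
a=-.263;print("tcp in remote",(p-[.4303,-.2957,0])@rz(a))
a=np.arctan2(Q[1,0],Q[0,0])  # pads align the remote
t,A=hold(p,Q,.4303,-.2957,a);np.savez("hold_slim.npz",t=t,A=A);print(t,A.round(3).tolist())
q=s["q"]
p,Q=plan(p,Q,[p[0],p[1],.19],Q,5);q,e=ik(p,Q,q);print(q.round(2),e.round(4))
P,Q1=target("hold_slim.npz",(.0,-.11,.20),.15,.018);p,Q=plan(p,Q,P,Q1,16);q,e=ik(p,Q,q);print(q.round(2),e.round(4))
E
```

```text
24.5 [ 0.4431 -0.2992 -0.0068] tip [ 0.466  -0.3054  0.0132] tilt -50.04 head -0.2602 roll -0.11 q [-0.51  0.83  1.44 -0.19  1.73  1.38] F [ 2.5 -1.5  4.1] 0.406314010543559 60.179243087768555
tcp in remote [ 1.32277433e-02 -5.74276331e-05 -6.75276471e-03]
[-0.01367107  0.          0.00580277] [[0.642, 0.0, -0.767], [-0.002, -1.0, -0.002], [-0.767, 0.003, -0.642]]
5 rows travel [-0.6, -0.0, -0.51] rot [0.0, 0.0, 0.0] | end [ 0.4443 -0.2999  0.1901]
[-0.51  0.62  1.38 -0.21  1.99  1.32] 0.0
16 rows travel [0.11, -0.31, -0.15] rot [-0.01, 0.94, -0.08] | end [ 0.585  -0.0795  0.2905]
[-0.2  -0.4   2.23  0.06  0.61  1.47] 0.0
```

apply_moves(fingers=[0, 0, 0, 0, 0, 0, 0, 0, 0, 0], travel=[[-0.6, 0, -0.51], [-0.6, 0, -0.51], [-0.6, 0, -0.51], [-0.6, 0, -0.51], [-0.6, 0, -0.51], [0.11, -0.31, -0.15], [0.11, -0.31, -0.15], [0.11, -0.31, -0.15], [0.11, -0.31, -0.15], [0.11, -0.31, -0.15]], rotation=[[0, 0, 0], [0, 0, 0], [0, 0, 0], [0, 0, 0], [0, 0, 0], [-0.01, 0.94, -0.08], [-0.01, 0.94, -0.08], [-0.01, 0.94, -0.08], [-0.01, 0.94, -0.08], [-0.01, 0.94, -0.08]])

```text
time: 25.5
tool_pos: [0.5064, -0.2351, 0.202]
tcp_rot: [-3.005, 0.334, 0.571]
wrist_force: [-0.1, 0.3, -1.8]
width: 0.408
grip_force: 59.7
```

apply_moves(fingers=[0, 0, 0, 0, 0, 0, 0, 0, 0, 0, 0, 0], travel=[[0.11, -0.31, -0.15], [0.11, -0.31, -0.15], [0.11, -0.31, -0.15], [0.11, -0.31, -0.15], [0.11, -0.31, -0.15], [0.11, -0.31, -0.15], [0.11, -0.31, -0.15], [0.11, -0.31, -0.15], [0.11, -0.31, -0.15], [0.11, -0.31, -0.15], [0.11, -0.31, -0.15], [0, 0, 0]], rotation=[[-0.01, 0.94, -0.08], [-0.01, 0.94, -0.08], [-0.01, 0.94, -0.08], [-0.01, 0.94, -0.08], [-0.01, 0.94, -0.08], [-0.01, 0.94, -0.08], [-0.01, 0.94, -0.08], [-0.01, 0.94, -0.08], [-0.01, 0.94, -0.08], [-0.01, 0.94, -0.08], [-0.01, 0.94, -0.08], [0, 0, 0]])

```text
time: 26.7
tool_pos: [0.5812, -0.0772, 0.2862]
tcp_rot: [2.899, -0.201, 1.056]
wrist_force: [0.1, -0.5, -1.4]
width: 0.405
grip_force: 59.8
```

```bash
python3 st.py; python3 - <<'E'
from place import *
p,Q,q=foot("hold_slim.npz",.15,.018)
for f,n in(((.062,-.104,.150),5),((.062,-.104,.115),4),((.062,-.104,.057),8)):
    P,Q1=target("hold_slim.npz",f,.15,.018);p,Q=plan(p,Q,P,Q1,n);q,e=ik(p,Q,q);print(q.round(2),e.round(4))
E
```

```text
26.7 [ 0.5812 -0.0772  0.2862] tip [ 0.5615 -0.0744  0.31  ] tilt 40.03 head -0.1372 roll 0.12 q [-0.2  -0.41  2.24  0.06  0.61  1.47] F [ 0.1 -0.5 -1.4] 0.40489067282819086 59.83833968639374
foot org [-0.0044 -0.1056  0.198 ] axis [-0.001  0.004  1.   ] F [ 0.1 -0.5 -1.4] t 26.7
5 rows travel [0.08, -0.01, 0.32] rot [0.01, -0.0, -0.0] | end [ 0.6477 -0.084   0.2378]
[-0.19 -0.21  2.19  0.08  0.46  1.46] 0.0
4 rows travel [-0.11, 0.01, 0.13] rot [0.0, -0.0, -0.0] | end [ 0.6473 -0.0858  0.2038]
[-0.19 -0.18  2.23  0.1   0.39  1.44] 0.0
8 rows travel [-0.09, -0.0, 0.11] rot [0.0, -0.0, -0.0] | end [ 0.6481 -0.0858  0.1469]
[-0.19 -0.1   2.28  0.14  0.26  1.39] 0.0
```

apply_moves(fingers=[0, 0, 0, 0, 0, 0], travel=[[0.08, -0.01, 0.32], [0.08, -0.01, 0.32], [0.08, -0.01, 0.32], [0.08, -0.01, 0.32], [0.08, -0.01, 0.32], [0, 0, 0]], rotation=[[0, 0, 0], [0, 0, 0], [0, 0, 0], [0, 0, 0], [0, 0, 0], [0, 0, 0]])

```text
time: 27.3
tool_pos: [0.6513, -0.087, 0.2387]
tcp_rot: [2.899, -0.204, 1.052]
wrist_force: [-0.2, 0.1, -1.2]
width: 0.405
grip_force: 59.8
```

```bash
python3 - <<'E'
from place import *
p,Q,q=foot("hold_slim.npz",.15,.018)
P,Q1=target("hold_slim.npz",(.063,-.104,.115),.15,.018);p,Q=plan(p,Q,P,Q1,4)
E
```

```text
foot org [ 0.0661 -0.1057  0.1505] axis [0.001 0.005 1.   ] F [-0.2  0.1 -1.2] t 27.3
4 rows travel [-0.13, -0.01, 0.13] rot [0.02, 0.0, -0.0] | end [ 0.6483 -0.0845  0.2021]
```

apply_moves(fingers=[0, 0, 0, 0, 0], travel=[[-0.13, -0.01, 0.13], [-0.13, -0.01, 0.13], [-0.13, -0.01, 0.13], [-0.13, -0.01, 0.13], [0, 0, 0]], rotation=[[0, 0, 0], [0, 0, 0], [0, 0, 0], [0, 0, 0], [0, 0, 0]])

```text
time: 27.8
tool_pos: [0.6469, -0.0837, 0.2024]
tcp_rot: [2.898, -0.203, 1.055]
wrist_force: [-0.1, -0.7, -0.7]
width: 0.405
grip_force: 59.8
```

```bash
python3 - <<'E'
from place import *
p,Q,q=foot("hold_slim.npz",.15,.018)
P,Q1=target("hold_slim.npz",(.063,-.104,.057),.15,.018);p,Q=plan(p,Q,P,Q1,8)
E
```

```text
foot org [ 0.0615 -0.103   0.1141] axis [-0.001  0.005  1.   ] F [-0.1 -0.7 -0.7] t 27.8
8 rows travel [-0.09, 0.0, 0.11] rot [0.01, -0.0, -0.0] | end [ 0.6476 -0.0838  0.1455]
```

In the narrow bay mouth with no contact force; going on down.

apply_moves(fingers=[0, 0, 0, 0, 0, 0, 0, 0, 0], travel=[[-0.09, 0, 0.11], [-0.09, 0, 0.11], [-0.09, 0, 0.11], [-0.09, 0, 0.11], [-0.09, 0, 0.11], [-0.09, 0, 0.11], [-0.09, 0, 0.11], [-0.07, 0, 0.09], [0, 0, 0]], rotation=[[0, 0, 0], [0, 0, 0], [0, 0, 0], [0, 0, 0], [0, 0, 0], [0, 0, 0], [0, 0, 0], [0, 0, 0], [0, 0, 0]])

```text
time: 28.7
tool_pos: [0.6489, -0.0842, 0.1481]
tcp_rot: [2.897, -0.204, 1.058]
wrist_force: [-1.0, 1.1, -1.0]
width: 0.404
grip_force: 59.8
```

```bash
python3 - <<'E'
from place import *
p,Q,q=foot("hold_slim.npz",.15,.018);print(q.round(2))
E
```

```text
foot org [ 0.0637 -0.1033  0.0598] axis [-0.002  0.005  1.   ] F [-1.   1.1 -1. ] t 28.7
[-0.18 -0.1   2.28  0.09  0.26  1.45]
```

apply_moves(fingers=[0, 0, 0], travel=[[-0.03, 0, 0.04], [-0.02, 0, 0.03], [0, 0, 0]], rotation=[[0, 0, 0], [0, 0, 0], [0, 0, 0]])

```text
time: 29.0
tool_pos: [0.6501, -0.0845, 0.1456]
tcp_rot: [2.896, -0.203, 1.061]
wrist_force: [0.2, 0.2, -1.7]
width: 0.404
grip_force: 59.8
```

apply_moves(fingers=[0, 0, 0, 0], travel=[[-0.04, 0, 0.03], [-0.04, 0, 0.04], [0, 0, 0], [0, 0, 0]], rotation=[[0, 0, 0], [0, 0, 0], [0, 0, 0], [0, 0, 0]])

```text
time: 29.4
tool_pos: [0.6503, -0.0846, 0.1418]
tcp_rot: [2.894, -0.203, 1.065]
wrist_force: [-1.4, 0.3, 4.2]
width: 0.401
grip_force: 60.3
```

apply_moves(fingers=[0, 0], travel=[[-0.04, 0, 0.03], [0, 0, 0]], rotation=[[0, 0, 0], [0, 0, 0]])

```text
time: 29.6
tool_pos: [0.6515, -0.0848, 0.1418]
tcp_rot: [2.891, -0.203, 1.071]
wrist_force: [-2.8, 1.4, 11.0]
width: 0.405
grip_force: 60.6
```

apply_moves(fingers=[0.5, 0.58, 0.62, 0.62, 0.62, 0.62, 0.8, 1, 1], travel=[[0, 0, 0], [0, 0, 0], [0, 0, 0], [0, 0, -0.2], [0, 0, -0.4], [0, 0, -0.6], [0, 0, -0.8], [0, 0, -0.6], [0, 0, 0]], rotation=[[0, 0, 0], [0, 0, 0], [0, 0, 0], [0, 0, 0], [0, 0, 0], [0, 0, 0], [0, 0, 0], [0, 0, 0], [0, 0, 0]])

```text
time: 30.5
tool_pos: [0.5661, -0.0724, 0.2427]
tcp_rot: [2.89, -0.203, 1.073]
wrist_force: [1.0, 0.3, 0.5]
width: 0.999
grip_force: 0.0
```

```bash
python3 st.py; python3 - <<'E'
from place import *
d=read_camera("scene")
for nm,pt,L,W,T in(("slim_remote",(.063,-.104,.053),.15,.036,.018),("tv_remote",(.061,.098,.053),.19,.048,.022)):
    print(nm,[(x["location"],x["p"]) for x in tip_of("scene",nm)],[(list(x["bbox"]),x["p"]) for x in regions_of("scene",nm)])
    C=[orgpt(O,np.array(pt)+[dx*T/2,dy*W/2,z]) for dx in(-1,1) for dy in(-1,1) for z in(.08,L)];u=proj(d,C);print("pred",u.min(0),u.max(0)-u.min(0))
cv2.imwrite("pics/sc12.png",d["image"][:,:,::-1])
s=read_state();p,Q=cur(s);q=s["q"]
V=Rdown(O[2],0)
for f,n in(((-.185,0,.16),12),((-.185,0,.020),6),((-.13,0,.020),12)):
    p,Q=plan(p,Q,tcp(orgpt(O,f),V),V,n);q,e=ik(p,Q,q);print(q.round(2),e.round(4))
E
```

```text
30.5 [ 0.5661 -0.0724  0.2427] tip [ 0.5461 -0.0695  0.2662] tilt 40.74 head -0.1387 roll 0.17 q [-0.19 -0.42  2.33  0.06  0.52  1.48] F [1.  0.3 0.5] 0.9988214146667543 0.0
slim_remote [([222.5, 164.4], 0.67), ([184.1, 106.1], 0.67)] [([175.9, 89.1, 9.5, 28.0], 0.67), ([220.4, 140.7, 8.5, 28.1], 0.62), ([209.1, 142.9, 107.8, 94.0], 0.31)]
pred [211.80288395 142.75085914] [14.08896957 23.96047077]
tv_remote [([417.6, 263.3], 0.72), ([265.6, 198.7], 0.58)] [([401.5, 230.3, 35.7, 59.0], 0.71), ([260.8, 173.2, 18.3, 40.7], 0.56)]
pred [254.9059666  176.18696619] [18.13950541 35.53158783]
12 rows travel [-0.35, -0.17, 0.05] rot [0.0, -0.56, -0.0] | end [0.4006 0.054  0.1317]
[ 0.07 -0.21  2.22 -0.    1.13  1.79] 0.0
6 rows travel [0.0, -0.0, 0.48] rot [0.0, 0.01, -0.01] | end [ 0.4004  0.0537 -0.0123]
[ 0.07  0.    2.35 -0.    0.79  1.78] 0.0
12 rows travel [0.09, -0.0, -0.0] rot [0.0, -0.0, 0.0] | end [ 0.4539  0.0464 -0.0122]
[ 0.05  0.1   2.25 -0.    0.79  1.76] 0.0
```

apply_moves(fingers=[0, 0, 0, 0, 0, 0, 0, 0, 0, 0, 0, 0], travel=[[-0.35, -0.17, 0.05], [-0.35, -0.17, 0.05], [-0.35, -0.17, 0.05], [-0.35, -0.17, 0.05], [-0.35, -0.17, 0.05], [-0.35, -0.17, 0.05], [-0.35, -0.17, 0.05], [-0.35, -0.17, 0.05], [-0.35, -0.17, 0.05], [-0.35, -0.17, 0.05], [-0.35, -0.17, 0.05], [-0.35, -0.17, 0.05]], rotation=[[0, -0.56, 0], [0, -0.56, 0], [0, -0.56, 0], [0, -0.56, 0], [0, -0.56, 0], [0, -0.56, 0], [0, -0.56, 0], [0, -0.56, 0], [0, -0.56, 0], [0, -0.56, 0], [0, -0.56, 0], [0, -0.56, 0]])

```text
time: 31.95
tool_pos: [0.4003, 0.0542, 0.1313]
tcp_rot: [3.131, -0.221, -0.011]
wrist_force: [-0.1, 0.0, -0.6]
width: 0.0
grip_force: 0.0
```

```bash
python3 st.py; python3 - <<'E'
from place import *
s=read_state();p,Q=cur(s);q=s["q"];V=Rdown(O[2],0)
print("tip org",((p-Q@[0,0,KT]-[O[0],O[1],0])@rz(O[2])).round(4))
for f,n in(((-.185,0,.022),6),((-.13,0,.022),12)):
    p,Q=plan(p,Q,tcp(orgpt(O,f),V),V,n)
d=read_camera("wrist");print([(t["location"],t["p"],((ray(d,t["location"],.024)-[O[0],O[1],0])@rz(O[2])).round(4)) for t in tip_of("wrist","drawer_knob")])
E
```

```text
31.95 [0.4003 0.0542 0.1313] tip [0.4006 0.0543 0.1623] tilt -0.39 head -0.141 roll 0.19 q [ 0.07 -0.2   2.22 -0.    1.13  1.79] F [-0.1  0.  -0.6] 0.00039025892980406495 0.0
tip org [-0.1857  0.0004  0.1623]
6 rows travel [0.0, -0.0, 0.47] rot [0.01, 0.01, -0.01] | end [ 0.3998  0.0542 -0.0097]
12 rows travel [0.09, 0.0, -0.0] rot [-0.0, 0.0, 0.0] | end [ 0.4533  0.047  -0.0097]
[([252.0, 145.5], 0.68, array([-0.1507, -0.0013,  0.024 ]))]
```

apply_moves(fingers=[0, 0, 0, 0, 0, 0, 0], travel=[[0, 0, 0.49], [0, 0, 0.49], [0, 0, 0.49], [0, 0, 0.49], [0, 0, 0.49], [0, 0, 0.48], [0, 0, 0]], rotation=[[0, 0, 0], [0, 0, 0], [0, 0, 0], [0, 0, 0], [0, 0, 0], [0, 0, 0], [0, 0, 0]])

```text
time: 32.75
tool_pos: [0.3977, 0.0528, -0.0168]
tcp_rot: [3.13, -0.221, -0.013]
wrist_force: [-1.3, 0.2, -0.6]
width: -0.0
grip_force: 0.0
```

apply_moves(fingers=[0, 0, 0, 0, 0, 0, 0, 0, 0, 0, 0], travel=[[0.12, 0, 0], [0.12, 0, 0], [0.12, 0, 0], [0.12, 0, 0], [0.12, 0, 0], [0.12, 0, 0], [0.12, 0, 0], [0.12, 0, 0], [0.12, 0, 0], [0.06, 0, 0], [0, 0, 0]], rotation=[[0, 0, 0], [0, 0, 0], [0, 0, 0], [0, 0, 0], [0, 0, 0], [0, 0, 0], [0, 0, 0], [0, 0, 0], [0, 0, 0], [0, 0, 0], [0, 0, 0]])

```text
time: 33.85
tool_pos: [0.4587, 0.0454, -0.0134]
tcp_rot: [3.131, -0.221, -0.0]
wrist_force: [0.1, 0.1, -1.0]
width: 0.001
grip_force: 0.0
```

```bash
cat > dr.py <<'E'
from place import *
s=read_state();p,Q=cur(s);print(s["time"],"tip org",((p-Q@[0,0,KT]-[O[0],O[1],0])@rz(O[2])).round(4),s["wrist_force"].round(1))
d=read_camera("wrist");print([(t["location"],t["p"],((ray(d,t["location"],.024)-[O[0],O[1],0])@rz(O[2])).round(4)) for t in tip_of("wrist","drawer_knob")])
E
python3 dr.py
```

```text
33.85 tip org [-0.127  -0.0005  0.0176] [ 0.1  0.1 -1. ]
[([251.4, 237.3], 0.94, array([-0.1176, -0.0008,  0.024 ]))]
```

apply_moves(fingers=[0, 0, 0, 0, 0], travel=[[0.05, 0, 0], [0.05, 0, 0], [0.04, 0, 0], [0, 0, 0], [0, 0, 0]], rotation=[[0, 0, 0], [0, 0, 0], [0, 0, 0], [0, 0, 0], [0, 0, 0]])

```text
time: 34.45
tool_pos: [0.4639, 0.0445, -0.0136]
tcp_rot: [3.131, -0.221, -0.004]
wrist_force: [-3.9, 1.1, 2.4]
width: -0.001
grip_force: 2.2
```

apply_moves(fingers=[0, 0, 0], travel=[[0.05, 0, 0], [0, 0, 0], [0, 0, 0]], rotation=[[0, 0, 0], [0, 0, 0], [0, 0, 0]])

```text
time: 34.75
tool_pos: [0.4638, 0.0445, -0.014]
tcp_rot: [3.131, -0.222, -0.012]
wrist_force: [-9.8, 1.2, 6.7]
width: -0.001
grip_force: 5.1
```

```bash
python3 dr.py
```

```text
34.75 tip org [-0.1215 -0.0007  0.017 ] [-9.8  1.2  6.7]
[([253.0, 236.2], 0.7, array([-0.111 , -0.0018,  0.024 ]))]
```

apply_moves(fingers=[0, 0, 0, 0, 0, 0, 0, 0], travel=[[-0.2, 0, 0], [-0.3, 0, 0], [-0.3, 0, -0.2], [0, 0, -0.8], [0, 0, -0.9], [0, 0, -0.9], [0, 0, -0.6], [0, 0, 0]], rotation=[[0, 0, 0], [0, 0, 0], [0, 0, 0], [0, 0, 0], [0, 0, 0], [0, 0, 0], [0, 0, 0], [0, 0, 0]])

```text
time: 35.65
tool_pos: [0.432, 0.0505, 0.1625]
tcp_rot: [3.133, -0.221, 0.018]
wrist_force: [0.8, -0.6, -0.3]
width: 0.0
grip_force: 0.0
```

```bash
python3 dr.py; python3 - <<'E'
from place import *
d=read_camera("wrist");t=read_camera("top");s=read_camera("scene")
b=cv2.resize(t["image"][80:260,150:390],(400,300),interpolation=cv2.INTER_CUBIC);c=cv2.resize(s["image"][90:270,130:370],(400,300),interpolation=cv2.INTER_CUBIC)
a=cv2.resize(d["image"],(400,300),interpolation=cv2.INTER_AREA)
cv2.imwrite("pics/fin.png",np.vstack([np.hstack([b,c]),np.hstack([a,a*0])])[:,:,::-1])
E
```

```text
35.65 tip org [-0.1544  0.0008  0.1935] [ 0.8 -0.6 -0.3]
[([256.2, 138.3], 0.66, array([-0.1136, -0.0052,  0.024 ]))]
```

View pics/fin.png

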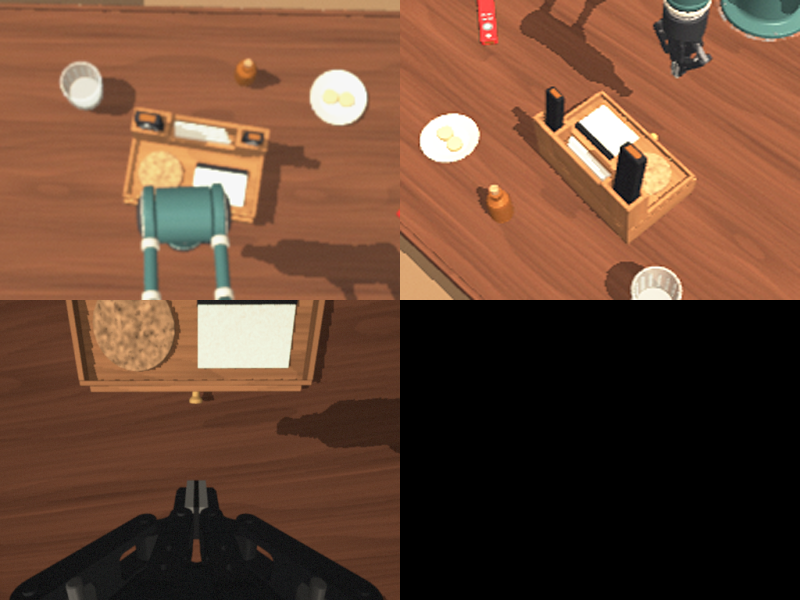

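The final view shows both remotes upright in their bays with the windows up. The drawer front is flush under the lip, and the tumbler, bottle and plate are where they started. Handing in.

```bash
python3 -c "
from workcell import *
print(finish_job())"
```

```text
the job is handed in; nothing more can be done
None
```

I handed the job in at about 36 s of the 72 s allowed: both remotes stand in their bays on the floor with buttons to the front, the drawer is pushed shut, and the tumbler, bottle and plate look undisturbed in the final pictures.

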